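# Set the length stop and load the tack-welding jig

### The arm

A 7-joint arm with a two-finger parallel gripper is mounted at the origin on the work surface. World frame = base frame: x ahead of the robot, y to its left, z up, the work surface at z = 0. Lengths are in mm, angles in rad, forces in N, time in s.
With the tool pointing down it reaches from about 425 to 925 mm from the base axis. Payload 6.8 kg.
Tool frame: the origin (TCP) lies midway between the tips of the shut fingers; the grasp point (between the pads) lies 19 mm behind it (bot.grip_depth is the distance from the TCP to the grasp point, in mm); z points along the fingers, y is the direction in which the jaws open and shut (so a half turn about z gives the same grasp; the last joint's range is limited). The gripper opens to 85 mm and grips with 20 to 120 N. Pads are 22 mm wide; open, the fingers measure 114 mm over their backs; the gripper's body (76 mm by 85 mm) begins 54 mm behind the grasp point. The pads swing forward as they close: fully open they stand 13 mm farther back than shut.
Start: joints at [1.21, 0.477, 0.022, 1.555, -0.011, 1.109, -0.083], TCP at [168.836, -653.561, 231.308] pointing down, gripper open.
Joint ranges: [-2.96, 2.96], [-0.34, 2.1], [-1.41, 1.46], [0.24, 2.44], [-1.37, 4.51], [0.17, 1.92], [-2.96, 2.96]. Speed limits (rad/s): [2.39, 2.39, 3.14, 3.14, 3.14, 3.14, 3.14].

### API

Orientations are given as [roll, pitch, yaw] about the fixed x, y, z axes, in that order (R = Rz(yaw) Ry(pitch) Rx(roll)).
In Python, from rig import bot gives the robot as it stands.
- The arm moves only by the shell command python3 -m pendant 'ROWS' [FORCE]. ROWS is JSON, one flat list of numbers, 7 for each row, row after row: the shift along the tool's x, y, z in units of 40 mm (1.0 is 40 mm), then the turn, a rotation vector about the tool's x, y, z in units of 6 degrees (1.0 is 6 degrees), then the opening, from 0 (shut) to 1 (fully open). In form: [dx, dy, dz, ax, ay, az, hand, dx, dy, dz, ax, ay, az, hand, ...]. A call has 1 to 8 rows; each row shifts and turns the commanded pose from where the row before left it, along the tool's axes as they then stand; what a row does not reach is not made up. A row lasts 1/12 s, in which the tool goes at most 41.7 mm and 7.16 degrees, less where a joint would pass 70% of its speed; a pose out of reach is approached as far as the arm can. A call is refused whole if a number of a shift passes 1 or a number of a turn 1, either way. A call with a gripper value outside its range is refused whole. The fingers move at their own pace and stop on an object; FORCE is the grip in N (left out, the last holds). Time passes only in rows, so rows that do not move let the fingers close. It gives the time, the measured TCP pose, the force and the opening at its end, in the units of the state.
- bot.get_state(): the state, without advancing time (a new reading comes with each control period).
- bot.capture(name): name is "scene" or "top" or "wrist"; returns a dict with "image" (420x560x3 uint8, blue, green, red), "depth" (420x560 float32, mm along the optical axis (not along the pixel's ray), 0 where there is no reading), "mtx" (3x3 intrinsics, pixels), "pose" (4x4, takes a point from camera to world coordinates). Camera axes: x right, y up, looking along -z (the intrinsics and any distortion apply to the point x, -y, -z); pixel columns grow to the right and rows downward; lengths in mm; the calibration is good to about 2 mm. A picture is of the moment at which its call begins.
- bot.close_job(): hands the job in, once; it reports no verdict.
Trained networks look in a picture, given as the dict that the camera call returned (one of the last four; its "shot" number tells which), for a name from the list of things; names that differ only in an ending like _2 or _b are one class to them, and where a whole thing is asked for, a point or a joint stands for the part that bears it (a point fixed in the world has none). Each returns a list of dicts, best first, with "p" (0 to 1); they miss things now and then, are a little off and sometimes report something else, mostly with a low value. They report only what shows in the picture. A call takes as long as a camera call. They do not tell look-alikes from the thing itself.
- bot.outline_of(picture, target): "pixels" (420x560 bool, what is visible of it) and "point" ([column, row] in pixels, amid what is visible of it).
- bot.place_of(picture, target): "point" ([column, row] in pixels: a listed point, or the origin of a listed thing).
The state is a dict: "time_s": time; "qpos": joint angles; "joint_vel": joint speeds; "joint_torque": joint torques, N m; "eef_pos": TCP position; "eef_rot": TCP orientation; "contact_force": force on the tool from outside, world axes, zero at the start; "torque": the same for the moment, N m; "gripper_width": finger opening in mm.
Only numpy, scipy, OpenCV 4.12 (cv2) and the standard library are available. Lean on these libraries where they do the work, as an engineer would, in place of code of your own. Each camera call takes 0.05 s, during which the arm holds its last target.

### The job

Set up the tack-welding jig for the next joint. First nudge the stiff length stop along its channel in small taps until its working face is level with the line on the index block, without running past the line; only then push the short rectangular tube along the channel until it butts gently against the stop, which must stay on the line. Last, tip the hold-down over so that its pad rests on the tube, and leave the other loose things around it where they are.

Things in the scene. Friction and masses are not known exactly. Their poses are not given: they have to be found in the camera images.
- jig: Dark steel base plate, fixed, 250 x 500 x 12 mm, turned up to 0.3 rad. Origin: plate's underside on the channel's centre line; plate reaches x -110..140, y -280..220 mm. +y: along the channel, the way stop and tube are pushed; z up. Two aluminium guides along y (inner faces x = -23 and 23 mm, 10 wide, 12 mm high above the plate) form the channel; its floor is the plate's top.
- stop: Length stop: steel block 42 (x) x 36 (y) x 60 mm standing in the channel, with wings 112 mm wide over both guides, 13 to 24 mm above the plate. Origin: foot of its working face, on the plate; axes as the jig's. Slides only along y; stiff (about 8 N, a little more when fast), stays where left. It starts 40 to 145 mm short of the line (to -y).
- stop_face (a point): Top edge of the stop's flat working face, mid-width, 61 mm above the plate. The face looks to the jig's -y, towards the tube; the wings' -y edges lie in the same plane. Push the stop to +y on this face; from 30 mm above the plate up nothing else is near it there.
- index: Aluminium index block 30 (x) x 34 (y) x 14 mm, fixed on the plate beside the channel on the robot's side; origin: centre of its underside, on the plate's top; axes as the jig's. A 2 mm wide black line runs across its top and down its channel-side face at its own y = 0. Its place along the jig varies.
- index_line (a point): End of that black line nearest the channel, on top of the index block.
- tube: Short rectangular steel tube, dark ends, 40 (x) x 120 (y) x 25 mm high, 0.25 to 0.4 kg, loose in the channel along y with 3 mm play each side, at first 75 mm or more clear of the stop on its -y side. Origin: centre of underside; axes as the jig's. It slides with about 1 to 4 N, less than moves the stop.
- tube_end (a point): Centre of the tube's +y end face (the end that must meet the stop), 60 mm from the tube's centre, 12.5 mm above the plate.
- holddown (a joint): Angle of the gravity hold-down, rad. 0: raised, leaning 30 degrees back from upright, away from the channel (its start); 0.52: upright; pushed past about 0.75 it falls on by itself, damped; 2.09: arm level across the channel, pad on the tube; 2.35: end of travel, no tube under it. It tips towards the jig's -x; pushing takes about 2 N.
- holddown_knob (a point): Centre of the black ball (28 mm diameter) at the hold-down's free end, 112 mm from its pin. The arm is a steel bar 20 wide, 12 thick; its pad stands 85 mm from the pin, reaching 30 mm from the bar's centre line on the side that comes down on the tube. To tip it, push the ball from its +x side (jig) towards -x, past upright.
- holddown_hinge (a point): Centre of the hold-down's hinge pin (along the jig's y), 55 mm above the plate's top, 85 mm to the jig's +x side of the channel's centre line, in a fixed steel bracket 30 (x) x 46 (y) x 62 mm high.
- nut: Bystander: large steel hex nut, 37 mm across, 18 mm high, lying on the plate on the robot's side of the channel; origin at centre of underside.
- angle_piece: Bystander: 50 mm piece of 30 x 30 mm angle steel lying on the plate on the far side of the channel; origin at centre of underside.
- wire_brush: Bystander: wire brush, 240 mm, on the bench to the robot's left.
- pipe_offcut: Bystander: round pipe offcut, 48 mm diameter, 130 mm long, lying on the bench to the robot's right.
- spray_can: Bystander: grey can, 66 mm diameter, 170 mm high, standing on the bench to the robot's right.
Mind the look-alikes: they are no part of the job. What is shaped like the tube but blue or green is not meant.

How it is judged (in metres and radians):
On the way, in this order (a step that is already met when the one before it is completed fails the run):
1. the stop's working face is level with the index line (within 3 mm), the tube still clear of it (y of stop_face in the frame of index between -0.003 and 0.003 m and y of tube_end in the frame of index below -0.02 m), for 0.3 s.
2. the tube's end is against the stop (within 3 mm), the stop still on the line (within 3 mm) (y of tube_end in the frame of stop above -0.003 m and horizontal distance between tube_end and stop_face below 0.008 m and y of stop_face in the frame of index between -0.003 and 0.003 m), for 0.2 s.
3. the hold-down's pad rests on the tube (value of joint holddown between 1.95 and 2.2 rad and contact force between holddown and tube above 0.5 N), for 0.2 s.
At the end, for the whole second after the job is handed in: The stop's working face is within 3 mm of the index line along the channel; the tube lies in the channel, at rest, its end within 3 mm of the stop's face; the hold-down's pad rests on it (joint 1.95 to 2.2 rad, more than 0.5 N on the tube) (all of step 2 and all of step 3 and linear speed of tube below 0.01 m/s); the robot touches nothing.
It fails at once if the stop is run past the line by more than 5 mm (y of stop_face in the frame of index above 0.005 m).
It fails at once if the nut, angle piece, brush, pipe offcut or can is moved by more than 25 mm (distance of any of nut, angle_piece, wire_brush, pipe_offcut, spray_can from where it was at the start of the episode above 0.025 m).
It also fails if it takes over 72 s, if anything falls off the work surface, if the arm or the gripper's body presses on something with over 40 N, if the wrist force passes 120 N, or if a joint passes its speed limit or range.

## Working session

There is one attempt and no reset: what is moved stays moved. The work goes in short steps, Python scripts to look and compute and a shell command to move; the robot and the scene stay as the last step left them, time stands still between calls to the robot, and variables do not carry over. Pictures are saved under pics/ and viewed, and the job is handed in when it is done.

```bash
ls; mkdir -p pics
cat > h.py <<'E'
import numpy as np, cv2
from rig import bot
from scipy.spatial.transform import Rotation as R
def ray(c,px):
    K=np.array(c["mtx"]);T=np.array(c["pose"])
    d=np.array([(px[0]-K[0,2])/K[0,0],-(px[1]-K[1,2])/K[1,1],-1.0])
    return T[:3,3],T[:3,:3]@d
def at_z(c,px,z):
    o,d=ray(c,px);return o+d*(z-o[2])/d[2]
def at_depth(c,px):
    r,q=int(round(px[1])),int(round(px[0]))
    z=c["depth"][r,q];o,d=ray(c,px);return o+d*z
def proj(c,p):
    K=np.array(c["mtx"]);T=np.array(c["pose"])
    q=T[:3,:3].T@(np.array(p)-T[:3,3]);return np.array([K[0,2]+K[0,0]*q[0]/-q[2],K[1,2]+K[1,1]*q[1]/q[2]])
E
python3 - <<'E'
from h import *
np.set_printoptions(precision=1,suppress=True)
for n in ["scene","top"]:
    c=bot.capture(n);cv2.imwrite(f"pics/{n}0.png",c["image"])
    print(n,c["mtx"],c["pose"],[k for k in c])
    for t in ["jig","stop","stop_face","index","index_line","tube","tube_end","holddown_knob","holddown_hinge","nut","angle_piece"]:
        for r in bot.place_of(c,t)[:2]:
            print(t,round(r["p"],2),np.array(r["point"]),at_depth(c,r["point"]))
s=bot.get_state();print(s)
E
```

```text
pics
scene [[394.    0.  275.3]
 [  0.  394.  212.8]
 [  0.    0.    1. ]] [[  -0.7   -0.5    0.6 1120.8]
 [   0.7   -0.4    0.5  514.3]
 [   0.     0.8    0.6  785.4]
 [   0.     0.     0.     1. ]] ['image', 'depth', 'mtx', 'pose', 'shot']
jig 0.97 [293.1 248. ] [532.3  63.   34.7]
stop 0.78 [288.6 243.7] [528.   43.8  34.9]
stop_face 0.56 [293.1 227. ] [449.2  -4.4  12.9]
index 0.65 [331.8 245.5] [451.1 131.9  29.2]
index_line 0.63 [326.1 245.3] [455.1 116.6  22.7]
tube 0.77 [246.  175.9] [ 349.  -296.1    5.2]
tube 0.69 [250.  212.9] [ 509.4 -119.1   40. ]
tube_end 0.74 [264.7 163.8] [ 248.3 -301.3    3.1]
tube_end 0.66 [136.6 242.4] [ 792.1 -277.8   23.4]
holddown_knob 0.73 [259.  234.5] [657.7  60.3 171.3]
holddown_hinge 0.88 [276.1 252.2] [611.   71.5  85.4]
holddown_hinge 0.63 [328.6 245.3] [452.8 123.   25.4]
nut 0.52 [285.2 215.2] [440.  -42.8  30.2]
angle_piece 0.56 [230. 237.] [ 609.2 -100.    26.3]
angle_piece 0.16 [260.7 219.9] [492.1 -93.1  16.6]
top [[421.3   0.  284.8]
 [  0.  421.3 208.3]
 [  0.    0.    1. ]] [[   0.     1.    -0.1  371.5]
 [  -1.     0.     0.    
[... 513 characters left out ...]
.5   22.7]
tube 0.75 [312.8 222.9] [493.8 -86.1  10.6]
tube_end 0.93 [386.1 302. ] [ 269.5 -289.1   23.9]
tube_end 0.85 [314.1 220.4] [500.8 -89.8  13.8]
holddown_hinge 0.85 [261.2 185.8] [590.3  60.9  79.9]
nut 0.68 [301.7 248.5] [418.7 -52.6  32.4]
angle_piece 0.58 [324.3 185.6] [ 602.8 -120.3   17.4]
{'time_s': 1.2, 'qpos': array([ 1.2,  0.5,  0. ,  1.6, -0. ,  1.1, -0.1]), 'joint_vel': array([ 0.,  0.,  0.,  0.,  0., -0.,  0.]), 'joint_torque': array([  0. , -59.6,   1.6, -28.2,   0. ,   0. ,   0. ]), 'eef_pos': array([ 168.8, -653.6,  231.3]), 'eef_rot': array([-3.1, -0. ,  0.3]), 'contact_force': array([0.2, 0.2, 0.2]), 'torque': array([0., 0., 0.]), 'gripper_width': 85.33002182818217}
```

Run:
```python
import cv2
a=cv2.imread("pics/top0.png")[110:330,180:420];cv2.imwrite("pics/top0c.png",cv2.resize(a,None,fx=2.7,fy=2.7,interpolation=cv2.INTER_CUBIC))
a=cv2.imread("pics/scene0.png")[130:340,200:400];cv2.imwrite("pics/scene0c.png",cv2.resize(a,None,fx=2.8,fy=2.8,interpolation=cv2.INTER_CUBIC))
```

```text
(no output)
```

View pics/top0.png

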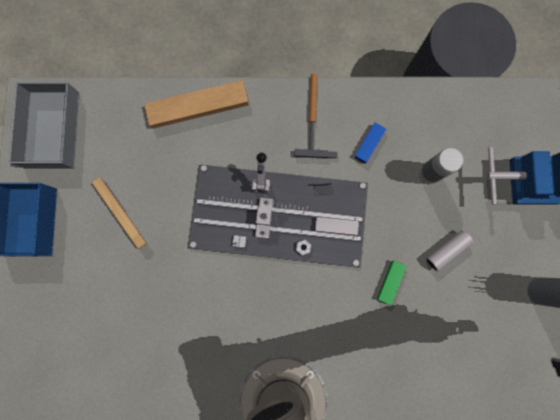

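View pics/top0c.png

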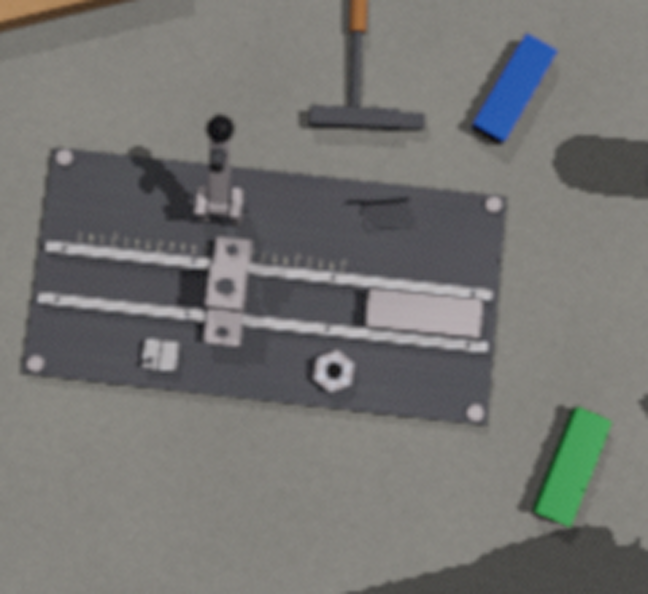

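View pics/scene0c.png

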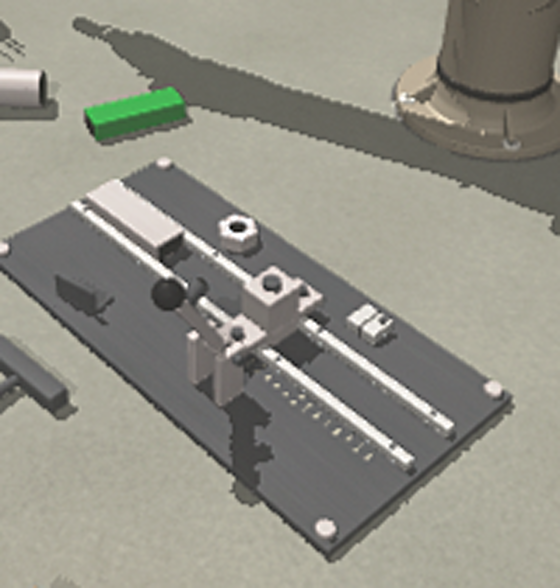

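Run:
```python
from h import *
np.set_printoptions(precision=2,suppress=True)
c=bot.capture("top");f=lambda p:(180+p[0]/2.7,110+p[1]/2.7)
P=[at_z(c,f(p),12)[:2] for p in [(53,148),(506,195),(488,425),(22,376)]]
print(P)
src=np.array([[140,220],[140,-280],[-110,-280],[-110,220]],float)
P=np.array(P);ms=src.mean(0);mp=P.mean(0)
H=((src-ms).T@(P-mp));a=np.arctan2(H[0,1]-H[1,0],H[0,0]+H[1,1]);Rm=np.array([[np.cos(a),-np.sin(a)],[np.sin(a),np.cos(a)]])
t=mp-Rm@ms;print("yaw",a,"t",t,"res",(Rm@src.T).T+t-P)
np.save("jig.npy",[a,*t])
J=lambda p:Rm.T@(np.array(p[:2])-t)
for n,px,z in [("stop",(230,290),72),("stopfacewing",(248,298),36),("indexline",(162,355),26),("indexlinechan",(163,340),26),("tubeL",(368,310),37),("tubeR",(483,317),37),("guide",(50,246),24),("guideend",(490,295),24)]:
    print(n,J(at_z(c,f(px),z)))
print(bot.get_state()["eef_rot"], bot.get_state()["eef_pos"])
M=R.from_euler("xyz",bot.get_state()["eef_rot"]).as_matrix();print(M)
```

```text
[array([666.31, 247.59]), array([ 614.01, -247.87]), array([ 365.6 , -222.31]), array([417.25, 273.85])]
yaw -0.10431341457646953 t [504.    44.21] res [[-0.17  0.85]
 [ 0.07 -0.98]
 [-0.16 -0.5 ]
 [ 0.25  0.62]]
stop [-1.68  5.27]
stopfacewing [ -4.26 -12.47]
indexline [-72.98  71.84]
indexlinechan [-57.11  72.67]
tubeL [  -3.79 -139.64]
tubeR [   1.48 -260.75]
guide [ 30.55 205.46]
guideend [  27.13 -268.43]
[3.14 0.   0.25] [ 168.81 -653.58  231.33]
[[ 0.97  0.25 -0.  ]
 [ 0.25 -0.97 -0.  ]
 [-0.    0.   -1.  ]]
```

```bash
python3 -m pendant '[0,0,0,0,0,0.85,0, 0,0,0,0,0,0.85,0, 0,0,0,0,0,0.85,0, 0,0,0,0,0,0.85,0, 0.36,-0.9,0,0,0,0,0, 0.36,-0.9,0,0,0,0,0, 0.36,-0.9,0,0,0,0,0, 0.36,-0.9,0,0,0,0,0]' 60
python3 -m pendant '[0.36,-0.9,0,0,0,0,0, 0.36,-0.9,0,0,0,0,0, 0.36,-0.9,0,0,0,0,0, 0.36,-0.9,0,0,0,0,0, 0.36,-0.9,0,0,0,0,0, 0.36,-0.9,0,0,0,0,0, 0.36,-0.9,0,0,0,0,0, 0.36,-0.9,0,0,0,0,0]'
```

```text
time_s: 1.92
eef_pos: [241.5, -514.7, 231.3]
eef_rot: [3.141, -0.0, -0.104]
contact_force: [1.3, 0.4, -0.4]
gripper_width: 0.3
time_s: 2.58
eef_pos: [385.9, -240.0, 231.7]
eef_rot: [3.141, -0.001, -0.103]
contact_force: [0.8, -0.1, -0.5]
gripper_width: 0.3
```

```bash
python3 -m pendant '[0.31,-0.8,0,0,0,0,0, 0.31,-0.8,0,0,0,0,0, 0.31,-0.8,0,0,0,0,0, 0.31,-0.8,0,0,0,0,0, 0.31,-0.8,0,0,0,0,0, 0.31,-0.8,0,0,0,0,0, 0.31,-0.8,0,0,0,0,0, 0,0,0,0,0,0,0]'
python3 - <<'E'
from h import *
np.set_printoptions(precision=1,suppress=True)
c=bot.capture("wrist");cv2.imwrite("pics/w1.png",c["image"])
print(c["mtx"],c["pose"])
a,tx,ty=np.load("jig.npy");Rm=np.array([[np.cos(a),-np.sin(a)],[np.sin(a),np.cos(a)]])
for t in ["stop_face","index","index_line","tube_end","holddown_knob","holddown_hinge"]:
    for r in bot.place_of(c,t)[:2]:
        w=at_depth(c,r["point"]);print(t,round(r["p"],2),np.array(r["point"]),w,Rm.T@(w[:2]-[tx,ty]))
print(bot.get_state()["eef_pos"])
E
```

```text
time_s: 3.25
eef_pos: [497.4, -20.5, 232.0]
eef_rot: [-3.138, -0.003, -0.094]
contact_force: [0.0, 0.9, 0.2]
gripper_width: 0.3
[[335.2   0.  281.8]
 [  0.  335.2 208.1]
 [  0.    0.    1. ]] [[ -0.1   0.9   0.3 574. ]
 [ -1.   -0.1  -0.  -28. ]
 [ -0.   -0.3   1.  376. ]
 [  0.    0.    0.    1. ]]
stop_face 0.86 [220.5 188.1] [503.9  36.6  74.8] [ 0.7 -7.6]
index 0.58 [163.7 232.7] [447.9 117.9  27. ] [-63.5  67.5]
index_line 0.69 [401.2 176.8] [ 489.8 -141.8   38.7] [   5.2 -186.4]
index_line 0.55 [155.8 225.7] [456.  126.3  24.2] [-56.3  76.6]
tube_end 0.72 [351.4 179.1] [489.5 -93.   27.7] [  -0.1 -138. ]
tube_end 0.61 [504.9 330.7] [ 280.1 -275.4   26.5] [-189.4 -341.1]
holddown_hinge 0.58 [179.   87.2] [593.8  56.3  82.1] [88.  21.4]
holddown_hinge 0.51 [349.1 183.5] [482.5 -92.1  18. ] [  -7.2 -137.8]
[494.2 -29.3 231.3]
```

View pics/w1.png

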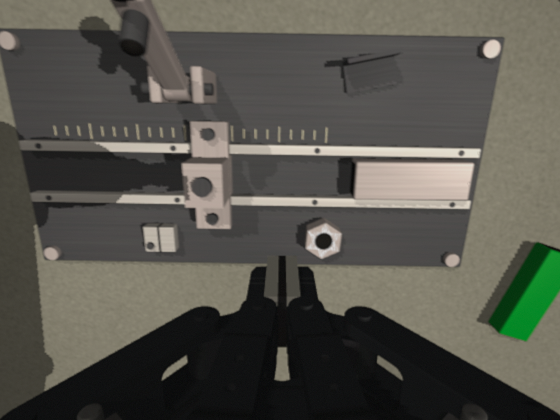

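Run:
```python
import cv2
a=cv2.imread("pics/w1.png")[110:270,130:245];cv2.imwrite("pics/w1c.png",cv2.resize(a,None,fx=5,fy=3.75,interpolation=cv2.INTER_CUBIC))
```

```text
(no output)
```

View pics/w1c.png

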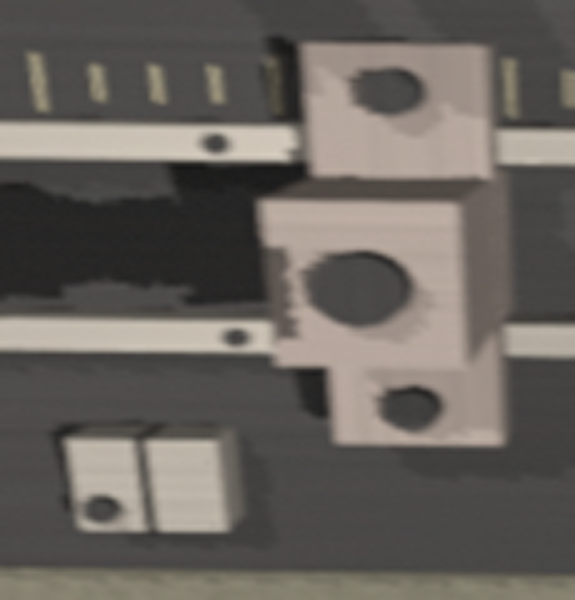

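```bash
cat >> h.py <<'E'
a,tx,ty=np.load("jig.npy");Rm=np.array([[np.cos(a),-np.sin(a)],[np.sin(a),np.cos(a)]])
def J(w): return Rm.T@(np.array(w[:2])-[tx,ty])
def W(x,y): return Rm@np.array([x,y])+[tx,ty]
E
python3 - <<'E'
from h import *
np.set_printoptions(precision=1,suppress=True)
c=bot.capture("wrist")
for n,px,z in [("line",(159,226.8),26),("line",(160.6,251.3),26),("wing",(230.6,216.7),36),("wing",(231.2,227.3),36),("wingfar",(228.6,126),36),("wingfar",(229,155.3),36),("facetop",(130+463/5,110+205/3.75),72),("facetop",(130+466/5,110+355/3.75),72),("tubeend",(354,162),37),("tubeend",(355,200),37),("guideIn",(477,157),24),("guideIn",(22,150),24)]:
    w=at_z(c,px,z);print(n,J(w))
s=bot.get_state();print(s["eef_pos"],s["eef_rot"],J(s["eef_pos"]))
E
```

```text
line [-57.8  62.6]
line [-87.6  64.2]
wing [-42.6 -19.2]
wing [-54.8 -19.3]
wingfar [ 51.9 -21.9]
wingfar [ 23.1 -20.8]
facetop [ 20.1 -20.2]
facetop [-18.  -18.6]
tubeend [  16.1 -147.4]
tubeend [ -24.1 -151. ]
guideIn [  18.8 -279. ]
guideIn [ 27.3 196.2]
[494.3 -29.1 231.3] [ 3.1  0.  -0.1] [ -2.  -73.9]
```

```bash
python3 -m pendant '[0,0,0.9,0,0,0,0, 0,0,0.9,0,0,0,0, 0,0,0.9,0,0,0,0, 0,0,0.9,0,0,0,0, 0,0,0.9,0,0,0,0, 0,-0.4,0,0,0,0,0, 0,-0.3,0,0,0,0,0, 0,0,0,0,0,0,0]'
python3 - <<'E'
from h import *
np.set_printoptions(precision=1,suppress=True)
c=bot.capture("wrist");c=bot.capture("wrist");cv2.imwrite("pics/w2.png",c["image"])
s=bot.get_state();print(s["eef_pos"],s["eef_rot"],J(s["eef_pos"]),s["contact_force"])
E
```

```text
time_s: 4.32
eef_pos: [498.4, 2.8, 51.7]
eef_rot: [-3.14, -0.001, -0.1]
contact_force: [0.1, 0.6, 1.0]
gripper_width: -0.1
[498.8   0.4  52.5] [-3.1 -0.  -0.1] [ -0.6 -44.2] [-0.2  0.2 -0.2]
```

View pics/w2.png

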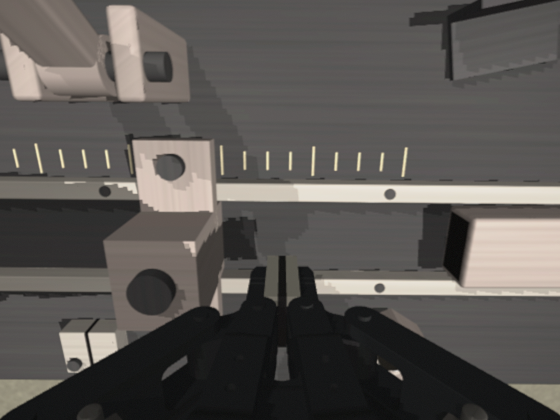

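Run:
```python
from h import *
np.set_printoptions(precision=1,suppress=True)
c=bot.capture("wrist");cv2.imwrite("pics/w3.png",c["image"])
cv2.imwrite("pics/w3a.png",cv2.resize(c["image"][300:400,50:140],None,fx=6,fy=6,interpolation=cv2.INTER_CUBIC))
cv2.imwrite("pics/w3b.png",cv2.resize(c["image"][130:330,100:240],None,fx=3,fy=3,interpolation=cv2.INTER_CUBIC))
for n,px,z in [("line",(95,320),26),("wing",(216,141),36),("wing",(216,205),36)]:
    print(n,J(at_z(c,px,z)))
for t in ["stop_face","index_line"]:
    for r in bot.place_of(c,t)[:2]: print(t,round(r["p"],2),np.array(r["point"]),J(at_z(c,r["point"],73 if t=="stop_face" else 26)))
```

```text
line [-47.8  67.4]
wing [ 58.7 -12.8]
wing [ 27.1 -11. ]
stop_face 0.82 [194.5 289.8] [ 1.3 -7.4]
index_line 0.64 [ 83.9 332.8] [-56.9  75.6]
```

View pics/w3a.png

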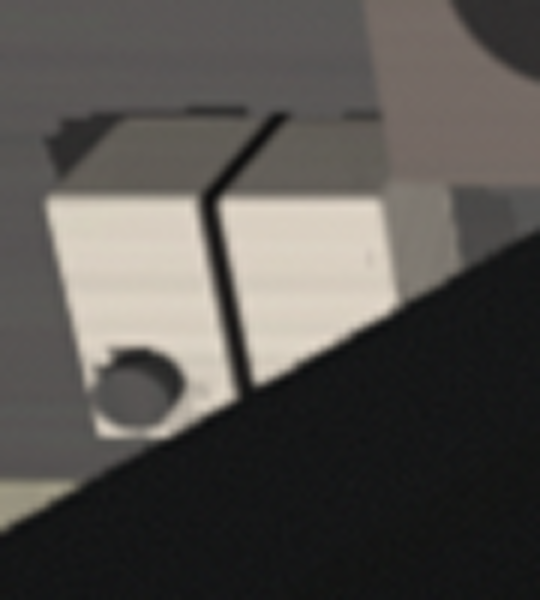

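View pics/w3b.png

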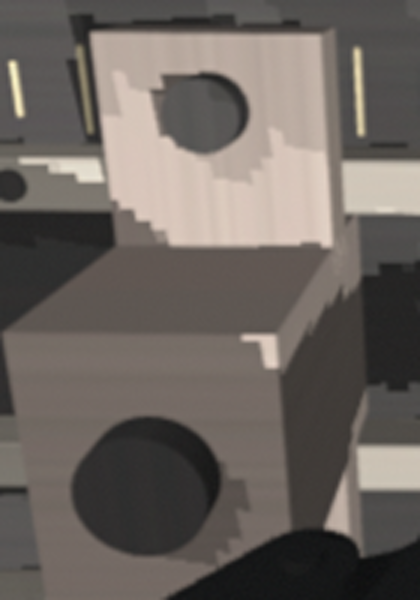

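```bash
python3 -m pendant '[0,-0.4,0,0,0,0,0, 0,-0.3,0,0,0,0,0, 0,-0.2,0,0,0,0,0, 0,-0.2,0,0,0,0,0, 0,-0.2,0,0,0,0,0, 0,-0.2,0,0,0,0,0,0,0,0,0,0,0,0]'
python3 - <<'E'
from h import *
np.set_printoptions(precision=1,suppress=True)
c=bot.capture("wrist");c=bot.capture("wrist");cv2.imwrite("pics/w4.png",c["image"])
s=bot.get_state();print(s["eef_pos"],s["eef_rot"],J(s["eef_pos"]),s["contact_force"],s["gripper_width"])
for t in ["stop_face","index_line"]:
    for r in bot.place_of(c,t)[:2]: print(t,round(r["p"],2),np.array(r["point"]),J(at_z(c,r["point"],73 if t=="stop_face" else 26)))
E
```

```text
time_s: 5.15
eef_pos: [504.6, 58.9, 52.0]
eef_rot: [3.14, -0.002, -0.104]
contact_force: [0.8, -2.3, 1.6]
gripper_width: -0.1
[504.5  58.9  52. ] [ 3.1 -0.  -0.1] [-1.  14.7] [ 0.5 -4.3  2.9] 0.17885887411050255
stop_face 0.86 [249.3 286.3] [ 3.  28.4]
```

View pics/w4.png

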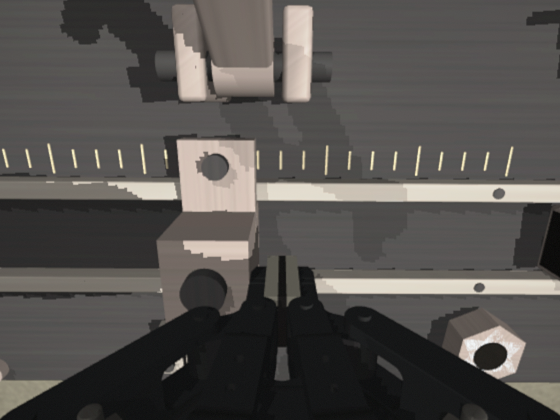

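```bash
python3 -m pendant '[0,-0.2,0,0,0,0,0, 0,-0.2,0,0,0,0,0, 0,-0.2,0,0,0,0,0, 0,-0.15,0,0,0,0,0, 0,-0.1,0,0,0,0,0,0,0,0,0,0,0,0]'
python3 - <<'E'
from h import *
np.set_printoptions(precision=1,suppress=True)
c=bot.capture("wrist");c=bot.capture("wrist");cv2.imwrite("pics/w5.png",c["image"])
s=bot.get_state();print(s["eef_pos"],s["eef_rot"],J(s["eef_pos"]),s["contact_force"],s["gripper_width"])
for n in ["wrist","scene","top"]:
  if n!="wrist": c=bot.capture(n);cv2.imwrite(f"pics/{n}5.png",c["image"])
  for t in ["stop_face","index_line"]:
    for r in bot.place_of(c,t)[:2]: print(n,t,round(r["p"],2),np.array(r["point"]),J(at_z(c,r["point"],73 if t=="stop_face" else 26)))
  if n=="scene":cv2.imwrite("pics/s5c.png",cv2.resize(c["image"][190:300,250:390],None,fx=5,fy=5,interpolation=cv2.INTER_CUBIC))
E
```

```text
time_s: 5.85
eef_pos: [508.1, 92.8, 51.8]
eef_rot: [3.141, -0.001, -0.104]
contact_force: [1.4, -5.5, 3.0]
gripper_width: -0.2
[508.1  92.8  51.7] [ 3.1 -0.  -0.1] [-1.  48.7] [ 2.  -4.7  3.5] 0.08687980844371938
wrist stop_face 0.88 [249.3 285.4] [ 3.6 62.4]
scene stop_face 0.61 [308.  244.2] [16.  63.7]
scene stop_face 0.27 [293.2 249.9] [58.2 52.6]
scene index_line 0.5 [328.6 243.1] [-64.9  67.8]
top stop_face 0.63 [261.6 183.6] [91.7 25.7]
```

View pics/w5.png

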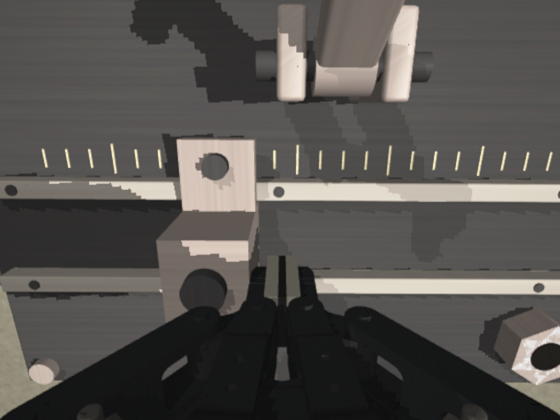

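View pics/s5c.png

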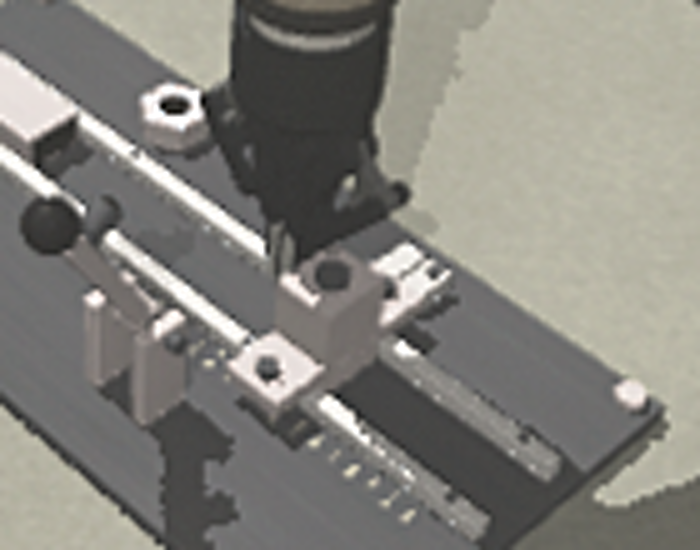

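```bash
python3 -m pendant '[0,0.5,0,0,0,0,0, 0,0.5,-0.5,0,0,0,0, 0,0,-1,0,0,0,0, 0,0,-1,0,0,0,0, 0,0,-1,0,0,0,0, 0,0,0,0,0,0,0, 0,0,0,0,0,0,0, 0,0,0,0,0,0,0]'
python3 - <<'E'
from h import *
np.set_printoptions(precision=1,suppress=True)
c=bot.capture("wrist");cv2.imwrite("pics/w6.png",c["image"])
np.savez("w6.npz",mtx=c["mtx"],pose=c["pose"],image=c["image"])
s=bot.get_state();print(s["eef_pos"],s["eef_rot"],J(s["eef_pos"]))
for t in ["stop_face","index_line"]:
    for r in bot.place_of(c,t)[:2]: print(t,round(r["p"],2),np.array(r["point"]),J(at_z(c,r["point"],73 if t=="stop_face" else 26)))
E
```

```text
time_s: 7.02
eef_pos: [502.6, 54.3, 191.1]
eef_rot: [-3.141, 0.0, -0.103]
contact_force: [0.2, 0.3, -1.2]
gripper_width: 0.0
[502.2  54.  190.3] [ 3.1  0.  -0.1] [-2.9  9.6]
stop_face 0.97 [215.2 190.4] [ 6.2 63.7]
stop_face 0.26 [461.4  64.6] [ 100.  -119.5]
index_line 0.81 [220.2 240.8] [-58.1  71.5]
```

View pics/w6.png

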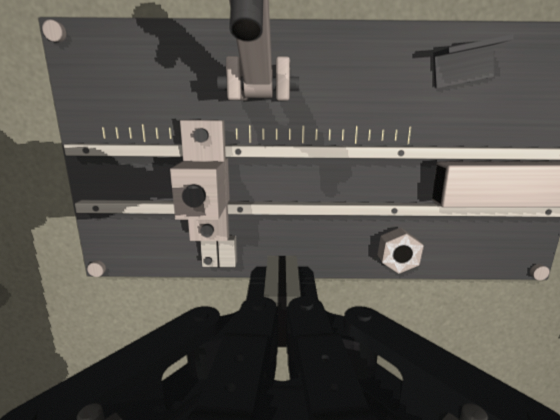

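Run:
```python
import cv2
a=cv2.imread("pics/w6.png")[115:275,165:245];cv2.imwrite("pics/w6c.png",cv2.resize(a,None,fx=7,fy=3.7,interpolation=cv2.INTER_CUBIC))
```

```text
(no output)
```

View pics/w6c.png

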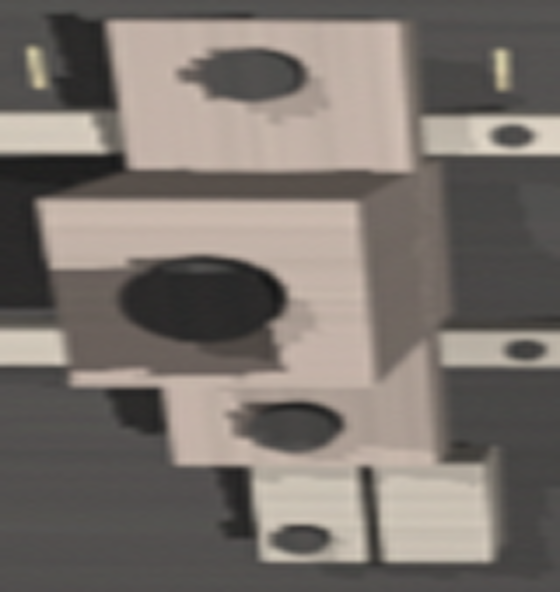

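Run:
```python
from h import *
np.set_printoptions(precision=1,suppress=True)
c=np.load("w6.npz")
f=lambda p:(165+p[0]/7,115+p[1]/3.7)
for n,p,z in [("line",(367,468),26),("line",(374,560),26),("wing",(430,345),36),("wing",(438,460),36),("far",(405,22),36),("far",(415,168),36),("top",(361,205),72),("top",(380,380),72)]:
    print(n,J(at_z(c,f(p),z)))
print(c["pose"])
```

```text
line [-58.9  74.3]
line [-86.5  74.8]
wing [-20.8  61.8]
wing [-52.3  62.3]
far [58.4 61. ]
far [24.2 61.5]
top [22.3 61.9]
top [-17.5  61.9]
[[ -0.1   0.9   0.3 579.6]
 [ -1.   -0.1  -0.   46.6]
 [  0.   -0.3   1.  334.8]
 [  0.    0.    0.    1. ]]
```

```bash
python3 -m pendant '[0.05,0,0.9,0,0,0,0, 0,0,0.9,0,0,0,0, 0,0,0.9,0,0,0,0, 0,-0.3,0.75,0,0,0,0, 0,-0.5,0,0,0,0,0, 0,0,0,0,0,0,0, 0,0,0,0,0,0,0]'
python3 - <<'E'
from h import *
np.set_printoptions(precision=1,suppress=True)
s=bot.get_state();print(s["eef_pos"],s["eef_rot"],J(s["eef_pos"]),s["contact_force"])
E
```

```text
time_s: 7.75
eef_pos: [507.5, 86.6, 52.1]
eef_rot: [-3.142, 0.003, -0.101]
contact_force: [1.0, -0.3, -0.2]
gripper_width: 0.1
[507.5  86.6  52.1] [-3.1  0.  -0.1] [-0.9 42.5] [ 1.  -0.3 -0.2]
```

```bash
python3 -m pendant '[0,-0.12,0,0,0,0,0, 0,-0.08,0,0,0,0,0, 0,-0.08,0,0,0,0,0, 0,-0.06,0,0,0,0,0, 0,-0.04,0,0,0,0,0, 0,0,0,0,0,0,0, 0,0,0,0,0,0,0]'
python3 - <<'E'
from h import *
np.set_printoptions(precision=1,suppress=True)
s=bot.get_state();print(s["eef_pos"],s["eef_rot"],J(s["eef_pos"]),s["contact_force"])
E
```

```text
time_s: 8.33
eef_pos: [509.9, 97.2, 53.5]
eef_rot: [3.138, 0.0, -0.106]
contact_force: [0.4, -6.7, -0.3]
gripper_width: 0.2
[509.9  97.2  53.5] [ 3.1  0.  -0.1] [ 0.3 53.3] [ 0.4 -6.7 -0.3]
```

```bash
python3 -m pendant '[0,-0.03,0,0,0,0,0, 0,-0.03,0,0,0,0,0, 0,0,0,0,0,0,0, 0,0,0,0,0,0,0, 0,0,0,0,0,0,0, 0,0,0,0,0,0,0]'
python3 - <<'E'
from h import *
np.set_printoptions(precision=1,suppress=True)
s=bot.get_state();print(s["eef_pos"],s["eef_rot"],J(s["eef_pos"]),s["contact_force"])
E
```

```text
time_s: 8.83
eef_pos: [510.1, 99.3, 53.6]
eef_rot: [3.138, 0.0, -0.107]
contact_force: [0.9, -6.6, 1.3]
gripper_width: 0.1
[510.1  99.3  53.6] [ 3.1  0.  -0.1] [ 0.3 55.4] [ 0.9 -6.6  1.3]
```

```bash
python3 -m pendant '[0,-0.03,0,0,0,0,0, 0,-0.03,0,0,0,0,0, 0,-0.02,0,0,0,0,0, 0,0,0,0,0,0,0, 0,0,0,0,0,0,0, 0,0,0,0,0,0,0]'
python3 - <<'E'
from h import *
np.set_printoptions(precision=1,suppress=True)
s=bot.get_state();print(s["eef_pos"],s["eef_rot"],J(s["eef_pos"]),s["contact_force"])
E
python3 -m pendant '[0,0.5,0,0,0,0,0, 0,0.5,-0.5,0,0,0,0, 0,0,-1,0,0,0,0, 0,0,-1,0,0,0,0, 0,0,-1,0,0,0,0, 0,0,0,0,0,0,0, 0,0,0,0,0,0,0, 0,0,0,0,0,0,0]'
python3 - <<'E'
from h import *
np.set_printoptions(precision=1,suppress=True)
c=bot.capture("wrist");cv2.imwrite("pics/w7.png",c["image"])
np.savez("w7.npz",mtx=c["mtx"],pose=c["pose"],image=c["image"])
s=bot.get_state();print(s["eef_pos"],s["eef_rot"],J(s["eef_pos"]))
for t in ["stop_face","index_line"]:
    for r in bot.place_of(c,t)[:2]: print(t,round(r["p"],2),np.array(r["point"]),J(at_z(c,r["point"],73 if t=="stop_face" else 26)))
a=c["image"][115:275,180:260];cv2.imwrite("pics/w7c.png",cv2.resize(a,None,fx=7,fy=3.7,interpolation=cv2.INTER_CUBIC))
E
```

```text
time_s: 9.33
eef_pos: [510.5, 102.4, 53.6]
eef_rot: [3.138, 0.0, -0.107]
contact_force: [-0.2, -8.1, 0.9]
gripper_width: -0.0
[510.5 102.4  53.6] [ 3.1  0.  -0.1] [ 0.4 58.6] [-0.2 -8.1  0.9]
time_s: 10.0
eef_pos: [506.3, 65.8, 193.7]
eef_rot: [3.141, -0.001, -0.104]
contact_force: [0.0, -0.6, -0.6]
gripper_width: 0.0
[505.7  65.8 192.8] [ 3.1  0.  -0.1] [-0.5 21.7]
stop_face 0.69 [219.9 196.7] [ 2.8 72.5]
stop_face 0.41 [233.6 249. ] [-44.   63.4]
index_line 0.68 [229.3 243.3] [-59.2  74.8]
```

View pics/w7c.png

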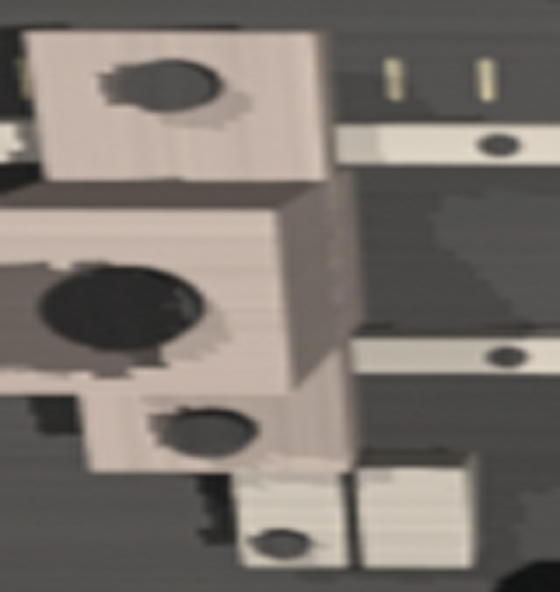

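Run:
```python
from h import *
np.set_printoptions(precision=1,suppress=True)
c=np.load("w7.npz")
f=lambda p:(180+p[0]/7,115+p[1]/3.7)
for n,p,z in [("line",(347,475),26),("line",(353,565),26),("wing",(341,355),36),("wing",(347,468),36),("far",(318,32),36),("far",(326,180),36),("top",(279,213),72),("top",(293,388),72)]:
    print(n,J(at_z(c,f(p),z)))
```

```text
line [-59.3  74.5]
line [-86.6  74.9]
wing [-21.6  72.1]
wing [-52.9  72.7]
far [58.7 71. ]
far [23.5 71.8]
top [22.7 71.6]
top [-17.7  72.2]
```

```bash
python3 -m pendant '[0.02,0,0.9,0,0,0,0, 0,0,0.9,0,0,0,0, 0,0,0.9,0,0,0,0, 0,-0.3,0.8,0,0,0,0, 0,-0.42,0,0,0,0,0, 0,0,0,0,0,0,0, 0,0,0,0,0,0,0]'
python3 - <<'E'
from h import *
np.set_printoptions(precision=1,suppress=True)
s=bot.get_state();print(s["eef_pos"],s["eef_rot"],J(s["eef_pos"]),s["contact_force"])
E
```

```text
time_s: 10.73
eef_pos: [509.5, 95.7, 52.3]
eef_rot: [3.141, 0.002, -0.101]
contact_force: [-0.2, -1.3, 0.3]
gripper_width: -0.2
[509.5  95.7  52.3] [ 3.1  0.  -0.1] [ 0.1 51.8] [-0.2 -1.3  0.3]
```

```bash
python3 -m pendant '[0,-0.08,0,0,0,0,0, 0,-0.06,0,0,0,0,0, 0,-0.06,0,0,0,0,0, 0,-0.05,0,0,0,0,0, 0,0,0,0,0,0,0, 0,0,0,0,0,0,0, 0,0,0,0,0,0,0]'
python3 - <<'E'
from h import *
np.set_printoptions(precision=1,suppress=True)
s=bot.get_state();print(s["eef_pos"],s["eef_rot"],J(s["eef_pos"]),s["contact_force"])
E
```

```text
time_s: 11.32
eef_pos: [511.6, 102.7, 53.9]
eef_rot: [3.139, -0.001, -0.105]
contact_force: [-0.2, -6.1, 5.0]
gripper_width: 0.0
[511.6 102.7  53.9] [ 3.1 -0.  -0.1] [ 1.5 59. ] [-0.2 -6.1  5. ]
```

```bash
python3 -m pendant '[0,-0.02,0,0,0,0,0, 0,-0.015,0,0,0,0,0, 0,0,0,0,0,0,0, 0,0,0,0,0,0,0, 0,0,0,0,0,0,0]'
python3 - <<'E'
from h import *
np.set_printoptions(precision=1,suppress=True)
s=bot.get_state();print(s["eef_pos"],s["eef_rot"],J(s["eef_pos"]),s["contact_force"])
E
```

```text
time_s: 11.73
eef_pos: [511.6, 103.3, 53.9]
eef_rot: [3.139, -0.0, -0.106]
contact_force: [-1.3, -7.6, 5.8]
gripper_width: 0.3
[511.6 103.3  53.9] [ 3.1 -0.  -0.1] [ 1.4 59.6] [-1.3 -7.6  5.8]
```

```bash
python3 -m pendant '[0,-0.015,0,0,0,0,0, 0,-0.01,0,0,0,0,0, 0,0,0,0,0,0,0, 0,0,0,0,0,0,0, 0,0,0,0,0,0,0]'
python3 - <<'E'
from h import *
np.set_printoptions(precision=1,suppress=True)
s=bot.get_state();print(s["eef_pos"],s["eef_rot"],J(s["eef_pos"]),s["contact_force"])
E
python3 -m pendant '[0,0.5,0,0,0,0,0, 0,0.5,-0.5,0,0,0,0, 0,0,-1,0,0,0,0, 0,0,-1,0,0,0,0, 0,0,-1,0,0,0,0, 0,0,0,0,0,0,0, 0,0,0,0,0,0,0, 0,0,0,0,0,0,0]'
python3 - <<'E'
from h import *
np.set_printoptions(precision=1,suppress=True)
c=bot.capture("wrist");cv2.imwrite("pics/w8.png",c["image"])
np.savez("w8.npz",mtx=c["mtx"],pose=c["pose"],image=c["image"])
s=bot.get_state();print(s["eef_pos"],s["eef_rot"],J(s["eef_pos"]))
for t in ["stop_face","index_line","tube_end"]:
    for r in bot.place_of(c,t)[:2]: print(t,round(r["p"],2),np.array(r["point"]),J(at_z(c,r["point"],73 if t=="stop_face" else 26)))
a=c["image"][115:275,180:260];cv2.imwrite("pics/w8c.png",cv2.resize(a,None,fx=7,fy=3.7,interpolation=cv2.INTER_CUBIC))
E
```

```text
time_s: 12.15
eef_pos: [511.7, 104.2, 53.9]
eef_rot: [3.138, -0.0, -0.106]
contact_force: [-0.9, -7.6, 4.9]
gripper_width: 0.1
[511.7 104.2  53.9] [ 3.1 -0.  -0.1] [ 1.4 60.5] [-0.9 -7.6  4.9]
time_s: 12.82
eef_pos: [507.2, 67.3, 193.5]
eef_rot: [3.142, -0.001, -0.103]
contact_force: [-0.2, 0.4, -0.7]
gripper_width: 0.3
[506.6  67.2 192.6] [ 3.1  0.  -0.1] [ 0.2 23.1]
stop_face 0.71 [221.3 196.9] [ 3.4 72.9]
tube_end 0.6 [447.7 188.1] [  -1.2 -135.4]
```

View pics/w8c.png

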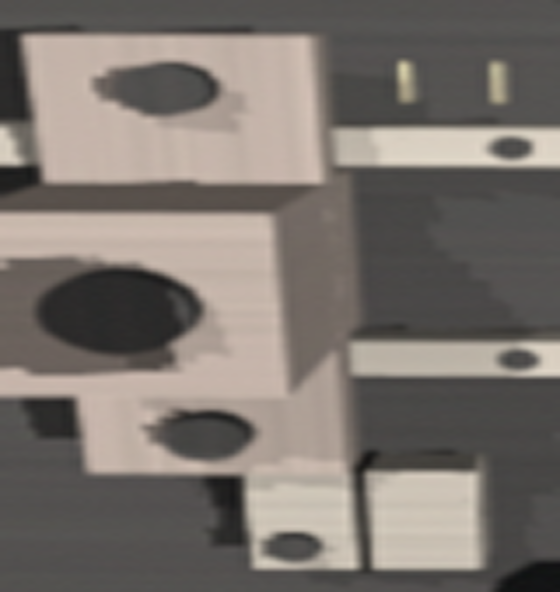

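View pics/w8.png

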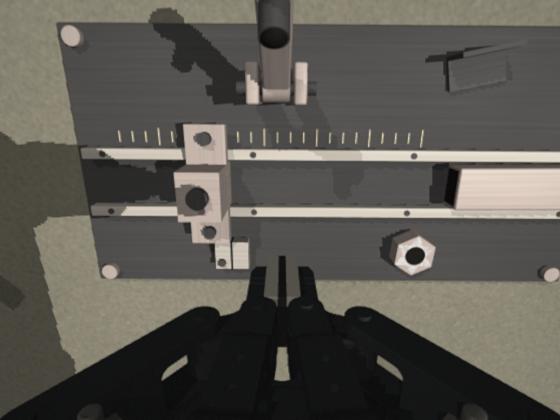

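Run:
```python
from h import *
np.set_printoptions(precision=1,suppress=True)
c=np.load("w8.npz")
f=lambda p:(180+p[0]/7,115+p[1]/3.7)
for n,p,z in [("line",(359,478),26),("line",(366,570),26),("wing",(340,357),36),("wing",(346,471),36),("far",(316,35),36),("far",(324,182),36),("top",(276,215),72),("top",(290,392),72),("tube",((180-180)*7+0,0),37)][:-1]:
    print(n,J(at_z(c,f(p),z)))
for px,z in [((461,168),37),((457,209),37)]: print("tubeend",J(at_z(c,px,z)))
```

```text
line [-59.5  74.3]
line [-87.4  74.6]
wing [-21.4  73.7]
wing [-53.   74.4]
far [58.7 72.8]
far [23.7 73.6]
top [23.  73.5]
top [-17.9  74.1]
tubeend [  20.3 -139.1]
tubeend [ -18.7 -141.6]
```

```bash
python3 -m pendant '[0,1,0,0,0,0,0, 0,1,0,0,0,0,0, 0,1,0,0,0,0,0, 0,1,0,0,0,0,0, 0,1,0,0,0,0,0, 0,1,0,0,0,0,0, 0,1,0,0,0,0,0, 0,1,0,0,0,0,0]'
python3 -m pendant '[0,0.05,0,0,0,0,0, 0,0,0.9,0,0,0,0, 0,0,0.9,0,0,0,0, 0,0,0.9,0,0,0,0, 0,0,0.5,0,0,0,0, 0,0,0,0,0,0,0, 0,0,0,0,0,0,0]'
python3 - <<'E'
from h import *
np.set_printoptions(precision=2,suppress=True)
c=bot.capture("wrist");cv2.imwrite("pics/w9.png",c["image"])
s=bot.get_state();print(s["eef_pos"],s["eef_rot"],J(s["eef_pos"]),s["contact_force"])
E
```

```text
time_s: 13.68
eef_pos: [473.4, -252.6, 192.4]
eef_rot: [-3.141, 0.002, -0.103]
contact_force: [1.2, -0.4, 0.0]
gripper_width: -0.0
time_s: 14.27
eef_pos: [473.2, -252.1, 64.1]
eef_rot: [-3.14, 0.003, -0.103]
contact_force: [-0.2, -0.4, -0.4]
gripper_width: -0.0
[ 474.47 -252.69   65.51] [-3.14  0.   -0.1 ] [   1.55 -298.37] [ 0.37 -0.17  0.43]
```

View pics/w9.png

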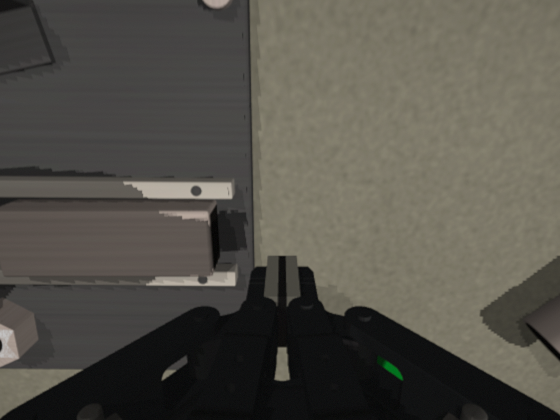

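```bash
python3 -m pendant '[-0.04,0,0.6,0,0,0,0, 0,0,0.35,0,0,0,0, 0,-0.3,0,0,0,0,0, 0,-0.3,0,0,0,0,0, 0,-0.3,0,0,0,0,0, 0,-0.3,0,0,0,0,0, 0,-0.3,0,0,0,0,0, 0,-0.3,0,0,0,0,0]'
python3 - <<'E'
from h import *
np.set_printoptions(precision=2,suppress=True)
c=bot.capture("wrist");cv2.imwrite("pics/w10.png",c["image"])
s=bot.get_state();print(s["eef_pos"],s["eef_rot"],J(s["eef_pos"]),s["contact_force"])
E
```

```text
time_s: 14.98
eef_pos: [481.2, -180.8, 28.7]
eef_rot: [3.14, -0.003, -0.103]
contact_force: [-0.7, -5.9, 4.8]
gripper_width: -0.1
[ 481.62 -177.82   28.55] [-3.14 -0.   -0.1 ] [   0.86 -223.16] [-0.5  -2.18  4.12]
```

View pics/w10.png

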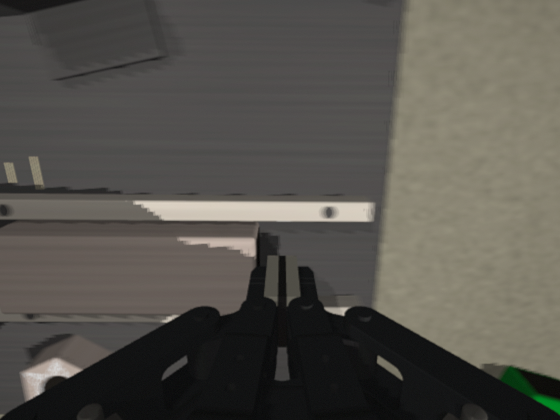

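```bash
python3 -m pendant '[0,-0.33,0,0,0,0,0, 0,-0.33,0,0,0,0,0, 0,-0.33,0,0,0,0,0, 0,-0.33,0,0,0,0,0, 0,-0.33,0,0,0,0,0, 0,-0.33,0,0,0,0,0, 0,-0.33,0,0,0,0,0, 0,-0.33,0,0,0,0,0]'
python3 -m pendant '[0,-0.25,0,0,0,0,0, 0,-0.25,0,0,0,0,0, 0,-0.2,0,0,0,0,0, 0,-0.1,0,0,0,0,0, 0,0,0,0,0,0,0, 0,0,0,0,0,0,0]'
python3 - <<'E'
from h import *
np.set_printoptions(precision=2,suppress=True)
c=bot.capture("wrist");cv2.imwrite("pics/w11.png",c["image"])
s=bot.get_state();print(s["eef_pos"],s["eef_rot"],J(s["eef_pos"]),s["contact_force"])
E
```

```text
time_s: 15.7
eef_pos: [491.6, -76.5, 28.4]
eef_rot: [3.14, -0.002, -0.104]
contact_force: [-1.1, -6.8, 7.2]
gripper_width: -0.1
time_s: 16.2
eef_pos: [494.8, -43.6, 28.1]
eef_rot: [3.141, -0.001, -0.103]
contact_force: [-0.2, -1.9, 3.8]
gripper_width: 0.1
[494.7  -43.68  27.96] [ 3.14 -0.   -0.1 ] [ -0.09 -88.38] [-0.41 -2.36  4.15]
```

View pics/w11.png

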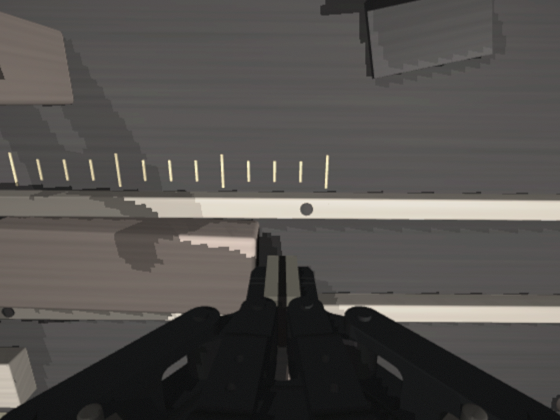

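```bash
python3 -m pendant '[0,-0.15,0,0,0,0,0, 0,-0.15,0,0,0,0,0, 0,-0.15,0,0,0,0,0, 0,-0.1,0,0,0,0,0, 0,0,0,0,0,0,0, 0,0,0,0,0,0,0]'
python3 - <<'E'
from h import *
np.set_printoptions(precision=2,suppress=True)
s=bot.get_state();print(J(s["eef_pos"]),s["contact_force"])
E
python3 -m pendant '[0,-0.05,0,0,0,0,0, 0,-0.03,0,0,0,0,0, 0,0,0,0,0,0,0]'
python3 - <<'E'
from h import *
np.set_printoptions(precision=2,suppress=True)
s=bot.get_state();print(J(s["eef_pos"]),s["contact_force"])
E
```

```text
time_s: 16.75
eef_pos: [496.5, -22.2, 27.7]
eef_rot: [3.141, -0.0, -0.103]
contact_force: [-0.5, -3.6, 4.2]
gripper_width: 0.3
[ -0.49 -66.85] [-0.53 -3.56  4.25]
time_s: 17.0
eef_pos: [496.8, -19.8, 27.7]
eef_rot: [3.141, -0.0, -0.104]
contact_force: [-0.9, -5.3, 7.4]
gripper_width: -0.3
[ -0.5  -64.44] [-0.9  -5.34  7.41]
```

```bash
python3 -m pendant '[0,-0.03,0,0,0,0,0, 0,-0.02,0,0,0,0,0, 0,0,0,0,0,0,0]'; python3 -m pendant '[0,-0.03,0,0,0,0,0, 0,0,0,0,0,0,0, 0,0,0,0,0,0,0]'
python3 - <<'E'
from h import *
np.set_printoptions(precision=2,suppress=True)
c=bot.capture("wrist");cv2.imwrite("pics/w12.png",c["image"])
s=bot.get_state();print(J(s["eef_pos"]),s["contact_force"])
c=bot.capture("scene");cv2.imwrite("pics/s12c.png",cv2.resize(c["image"][190:300,250:390],None,fx=5,fy=5,interpolation=cv2.INTER_CUBIC))
E
```

```text
time_s: 17.25
eef_pos: [496.9, -18.1, 27.7]
eef_rot: [3.14, 0.0, -0.104]
contact_force: [-0.9, -5.6, 7.6]
gripper_width: 0.1
time_s: 17.5
eef_pos: [497.0, -16.9, 27.7]
eef_rot: [3.14, -0.0, -0.104]
contact_force: [-0.8, -7.0, 5.6]
gripper_width: -0.2
[ -0.58 -61.54] [ 0.08 -5.6   6.14]
```

View pics/w12.png

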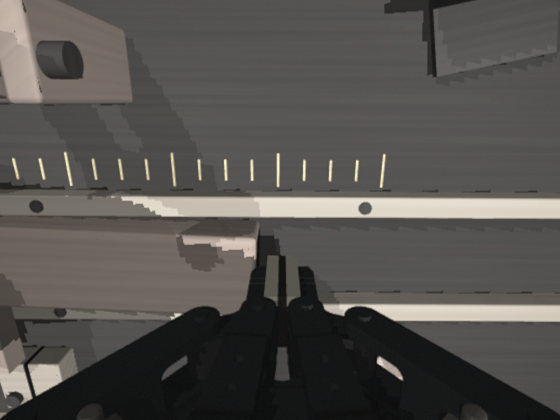

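View pics/s12c.png

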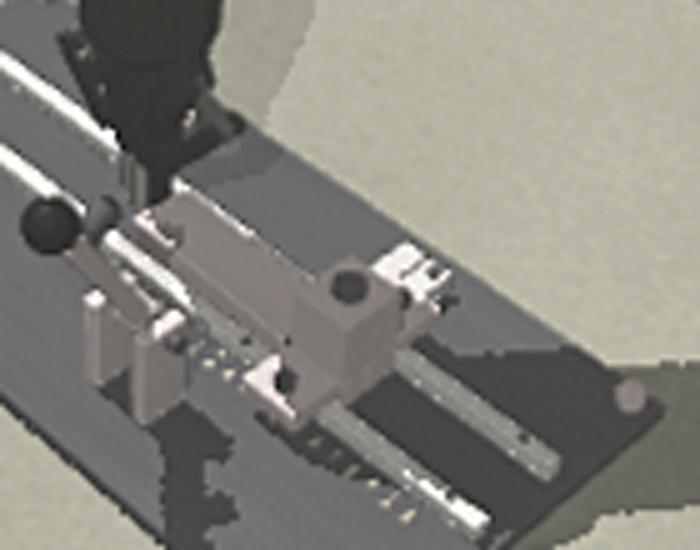

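```bash
python3 -m pendant '[0,0.3,0,0,0,0,0, 0,0.2,-0.8,0,0,0,0, 0,-0.6,-0.8,0,0,0,0, 0,-0.8,-0.6,0,0,0,0, 0,-0.8,-0.6,0,0,0,0, 0,-0.6,0,0,0,0,0, 0,0,0,0,0,0,0, 0,0,0,0,0,0,0]'
cat > look.py <<'E'
from h import *
import sys
n=sys.argv[1]
np.set_printoptions(precision=1,suppress=True)
c=bot.capture("wrist");cv2.imwrite(f"pics/{n}.png",c["image"])
np.savez(f"{n}.npz",mtx=c["mtx"],pose=c["pose"],image=c["image"])
s=bot.get_state();print(s["eef_pos"],s["eef_rot"],J(s["eef_pos"]),s["contact_force"])
E
python3 look.py w13
```

```text
time_s: 18.27
eef_pos: [506.1, 77.3, 139.3]
eef_rot: [-3.141, 0.0, -0.1]
contact_force: [0.1, -1.0, -0.1]
gripper_width: 0.2
[505.8  75.6 138.8] [ 3.1  0.  -0.1] [-1.5 31.4] [-0.1  0.2  0. ]
```

View pics/w13.png

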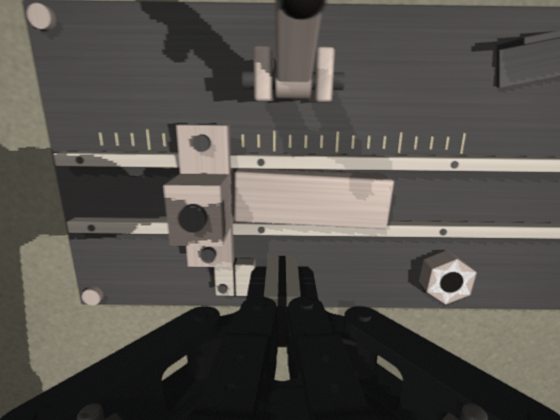

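Run:
```python
import cv2
a=cv2.imread("pics/w13.png")[115:305,180:260];cv2.imwrite("pics/w13c.png",cv2.resize(a,None,fx=8,fy=3.1,interpolation=cv2.INTER_CUBIC))
```

```text
(no output)
```

View pics/w13c.png

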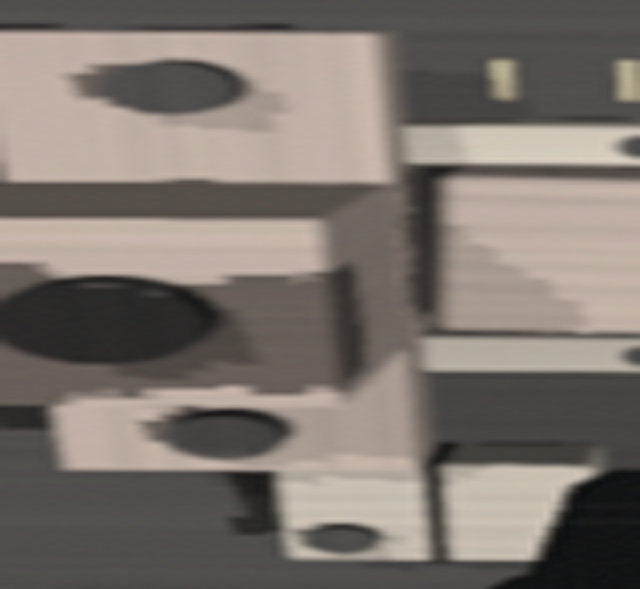

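Run:
```python
from h import *
np.set_printoptions(precision=1,suppress=True)
c=np.load("w13.npz")
f=lambda p:(180+p[0]/8,115+p[1]/3.1)
for n,p,z in [("line",(431,470),26),("line",(437,555),26),("wing",(410,360),36),("wing",(417,468),36),("far",(382,35),36),("far",(392,180),36),("tube",(442,180),37),("tube",(440,328),37)]:
    print(n,J(at_z(c,f(p),z)))
```

```text
line [-58.8  74.1]
line [-85.5  74.5]
wing [-22.3  73.3]
wing [-52.9  73.9]
far [58.5 72.4]
far [24.4 73.1]
tube [24.6 68.2]
tube [-13.3  69.9]
```

```bash
python3 -m pendant '[0.03,0.95,0,0,0,0,0, 0,0.95,0,0,0,0,0, 0,0.9,0,0,0,0,0, 0,0,0.9,0,0,0,0, 0,0,0.9,0,0,0,0, 0,0,0.9,0,0,0,0, 0,0,0.05,0,0,0,0,0,0,0,0,0,0,0]'
python3 look.py w14
```

```text
time_s: 18.98
eef_pos: [493.5, -37.2, 27.4]
eef_rot: [3.141, 0.006, -0.105]
contact_force: [0.6, 0.1, 0.2]
gripper_width: 0.2
[495.5 -36.8  29.3] [ 3.1  0.  -0.1] [ -0.  -81.5] [ 0.5 -0.3  0.1]
```

```bash
python3 -m pendant '[0,-0.2,0,0,0,0,0, 0,-0.15,0,0,0,0,0, 0,-0.1,0,0,0,0,0, 0,0,0,0,0,0,0, 0,0,0,0,0,0,0]'
cat > st.py <<'E'
from h import *
np.set_printoptions(precision=2,suppress=True)
s=bot.get_state();print(J(s["eef_pos"]),s["contact_force"],Rm.T@s["contact_force"][:2])
E
python3 st.py
python3 -m pendant '[0,-0.04,0,0,0,0,0, 0,0,0,0,0,0,0, 0,0,0,0,0,0,0]';python3 st.py
python3 -m pendant '[0,-0.04,0,0,0,0,0, 0,0,0,0,0,0,0, 0,0,0,0,0,0,0]';python3 st.py
```

```text
time_s: 19.45
eef_pos: [498.7, -17.4, 30.2]
eef_rot: [-3.141, -0.002, -0.102]
contact_force: [-0.1, -1.3, -0.5]
gripper_width: -0.3
[  1.16 -61.87] [-0.08 -1.34 -0.49] [ 0.06 -1.34]
time_s: 19.7
eef_pos: [498.3, -16.8, 29.5]
eef_rot: [3.141, -0.0, -0.104]
contact_force: [-0.2, -0.5, 1.1]
gripper_width: 0.0
[  0.74 -61.3 ] [-0.19 -0.48  1.1 ] [-0.14 -0.5 ]
time_s: 19.95
eef_pos: [498.4, -15.6, 29.4]
eef_rot: [3.141, 0.0, -0.104]
contact_force: [-0.6, -2.9, 3.6]
gripper_width: -0.0
[  0.69 -60.05] [-0.62 -2.88  3.59] [-0.32 -2.93]
```

```bash
python3 -m pendant '[0,-0.04,0,0,0,0,0, 0,0,0,0,0,0,0, 0,0,0,0,0,0,0]';python3 st.py
python3 -m pendant '[0,-0.04,0,0,0,0,0, 0,0,0,0,0,0,0, 0,0,0,0,0,0,0]';python3 st.py
```

```text
time_s: 20.2
eef_pos: [498.6, -13.8, 29.3]
eef_rot: [3.141, -0.0, -0.104]
contact_force: [0.2, -4.1, 3.0]
gripper_width: -0.5
[  0.67 -58.26] [ 0.16 -4.11  2.96] [ 0.59 -4.08]
time_s: 20.45
eef_pos: [498.6, -13.5, 29.3]
eef_rot: [3.14, 0.0, -0.105]
contact_force: [-0.7, -8.1, 3.6]
gripper_width: -0.5
[  0.61 -57.98] [-0.67 -8.07  3.59] [ 0.17 -8.09]
```

```bash
python3 -m pendant '[0,0,0,0,0,0,0, 0,0.3,0,0,0,0,0, 0,0.2,-0.8,0,0,0,0, 0,-0.6,-0.8,0,0,0,0, 0,-0.8,-0.6,0,0,0,0, 0,-0.8,-0.6,0,0,0,0, 0,-0.6,0,0,0,0,0, 0,0,0,0,0,0,0]'
python3 -m pendant '[0,0,0,0,0,0,0, 0,0,0,0,0,0,0]'
python3 look.py w15
python3 - <<'E'
import cv2
a=cv2.imread("pics/w15.png")[115:305,180:260];cv2.imwrite("pics/w15c.png",cv2.resize(a,None,fx=8,fy=3.1,interpolation=cv2.INTER_CUBIC))
E
```

```text
time_s: 21.12
eef_pos: [509.5, 87.0, 143.2]
eef_rot: [-3.136, -0.004, -0.095]
contact_force: [0.1, 0.6, -1.0]
gripper_width: -0.3
time_s: 21.28
eef_pos: [507.5, 79.3, 140.6]
eef_rot: [3.141, 0.001, -0.103]
contact_force: [0.9, 0.1, -0.8]
gripper_width: -0.0
[507.5  78.6 140.5] [ 3.1  0.  -0.1] [-0.1 34.6] [-0.3  1.1 -0. ]
```

View pics/w15c.png

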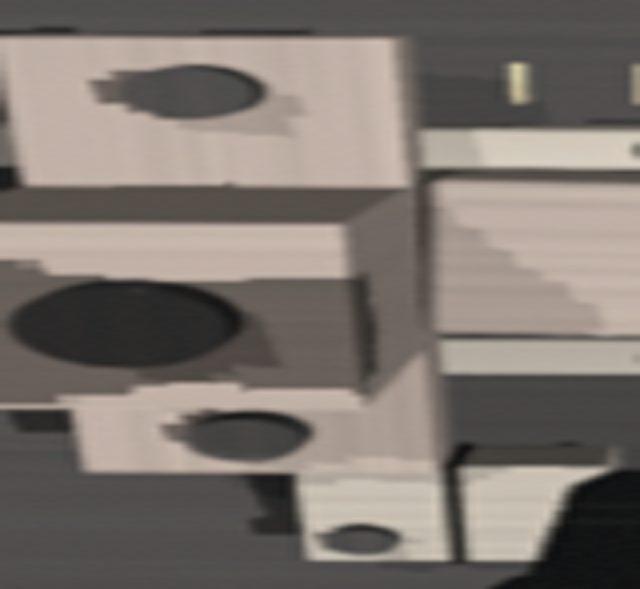

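View pics/w15.png

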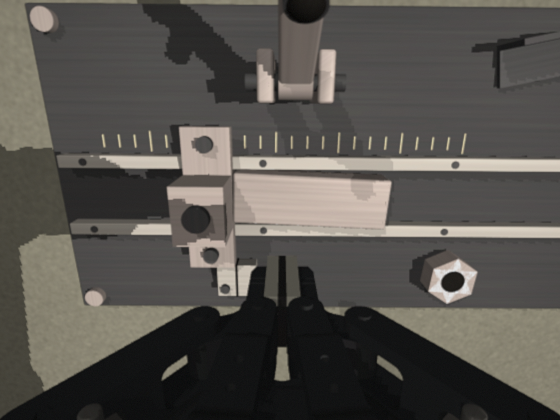

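Run:
```python
from h import *
np.set_printoptions(precision=1,suppress=True)
c=np.load("w15.npz")
f=lambda p:(180+p[0]/8,115+p[1]/3.1)
for n,p,z in [("line",(450,470),26),("line",(457,555),26),("wing",(430,360),36),("wing",(436,468),36),("far",(400,38),36),("far",(412,186),36),("tube",(437,185),37),("tube",(437,330),37)]:
    print(n,J(at_z(c,f(p),z)))
```

```text
line [-58.2  74.4]
line [-85.1  74.7]
wing [-21.6  73.6]
wing [-52.4  74.3]
far [59.  72.8]
far [23.9 73.3]
tube [24.3 70.8]
tube [-13.   72.4]
```

```bash
python3 -m pendant '[0.12,0.95,0,0,0,0,0, 0.12,0.95,0,0,0,0,0, 0,0.96,0,0,0,0,0, 0,0,0.93,0,0,0,0, 0,0,0.93,0,0,0,0, 0,0,0.93,0,0,0,0, 0,0,0,0,0,0,0,0,0,0,0,0,0,0]'
python3 st.py; python3 -m pendant '[0,-0.2,0,0,0,0,0, 0,-0.15,0,0,0,0,0, 0,-0.1,0,0,0,0,0, 0,0,0,0,0,0,0, 0,0,0,0,0,0,0]';python3 st.py
```

```text
time_s: 22.0
eef_pos: [503.7, -36.1, 28.1]
eef_rot: [3.141, 0.006, -0.105]
contact_force: [0.1, -0.2, 0.3]
gripper_width: -0.1
[  8.08 -79.86] [ 0.14 -0.19  0.25] [ 0.16 -0.18]
time_s: 22.42
eef_pos: [508.7, -16.4, 30.9]
eef_rot: [-3.141, -0.002, -0.102]
contact_force: [-0.5, -0.3, -0.7]
gripper_width: 0.1
[ 10.99 -59.83] [-0.55 -0.25 -0.67] [-0.52 -0.31]
```

```bash
for i in 1 ; do python3 -m pendant '[0,-0.05,0,0,0,0,0, 0,0,0,0,0,0,0, 0,0,0,0,0,0,0]';python3 st.py
python3 -m pendant '[0,-0.04,0,0,0,0,0, 0,0,0,0,0,0,0, 0,0,0,0,0,0,0]';python3 st.py; done
```

```text
time_s: 22.67
eef_pos: [508.3, -15.4, 30.0]
eef_rot: [3.141, -0.001, -0.104]
contact_force: [1.6, -0.1, -0.1]
gripper_width: -0.2
[ 10.48 -58.86] [ 1.57 -0.12 -0.14] [1.58 0.04]
time_s: 22.92
eef_pos: [508.4, -13.8, 30.3]
eef_rot: [3.141, -0.0, -0.104]
contact_force: [-1.5, -2.4, 9.5]
gripper_width: -0.1
[ 10.44 -57.28] [-1.47 -2.35  9.49] [-1.22 -2.49]
```

```bash
python3 -m pendant '[0,-0.03,0,0,0,0,0, 0,0,0,0,0,0,0, 0,0,0,0,0,0,0]';python3 st.py
python3 -m pendant '[0,-0.03,0,0,0,0,0, 0,0,0,0,0,0,0, 0,0,0,0,0,0,0]';python3 st.py
```

```text
time_s: 23.17
eef_pos: [508.4, -13.7, 30.3]
eef_rot: [3.14, -0.0, -0.105]
contact_force: [-1.5, -4.2, 10.1]
gripper_width: 0.3
[ 10.42 -57.12] [-1.5  -4.24 10.15] [-1.06 -4.37]
time_s: 23.42
eef_pos: [508.5, -13.3, 30.3]
eef_rot: [3.139, -0.0, -0.105]
contact_force: [-2.8, -6.1, 10.0]
gripper_width: 0.0
[ 10.43 -56.78] [-2.76 -6.14 10.01] [-2.1  -6.39]
```

```bash
python3 -m pendant '[0,-0.02,0,0,0,0,0, 0,0,0,0,0,0,0, 0,0,0,0,0,0,0]';python3 st.py
python3 -m pendant '[0,0.3,0,0,0,0,0, 0,0.2,-0.8,0,0,0,0, -0.1,-0.6,-0.8,0,0,0,0, -0.15,-0.8,-0.6,0,0,0,0, 0,-0.8,-0.6,0,0,0,0, 0,-0.6,0,0,0,0,0, 0,0,0,0,0,0,0, 0,0,0,0,0,0,0]'
python3 -m pendant '[0,0,0,0,0,0,0, 0,0,0,0,0,0,0]'
python3 look.py w16
python3 - <<'E'
import cv2
a=cv2.imread("pics/w16.png")[115:305,180:260];cv2.imwrite("pics/w16c.png",cv2.resize(a,None,fx=8,fy=3.1,interpolation=cv2.INTER_CUBIC))
E
```

```text
time_s: 23.67
eef_pos: [508.6, -12.9, 30.4]
eef_rot: [3.139, -0.0, -0.106]
contact_force: [-1.6, -7.7, 11.2]
gripper_width: 0.1
[ 10.5  -56.36] [-1.61 -7.69 11.2 ] [-0.8  -7.82]
time_s: 24.33
eef_pos: [507.9, 83.8, 141.8]
eef_rot: [-3.141, -0.0, -0.1]
contact_force: [-0.3, 0.1, -0.9]
gripper_width: 0.1
time_s: 24.5
eef_pos: [507.5, 80.6, 140.9]
eef_rot: [3.14, 0.002, -0.105]
contact_force: [0.2, -0.4, -0.3]
gripper_width: 0.0
[507.5  80.6 140.9] [ 3.1  0.  -0.1] [-0.3 36.5] [-0.4  0.8 -0.2]
```

View pics/w16c.png

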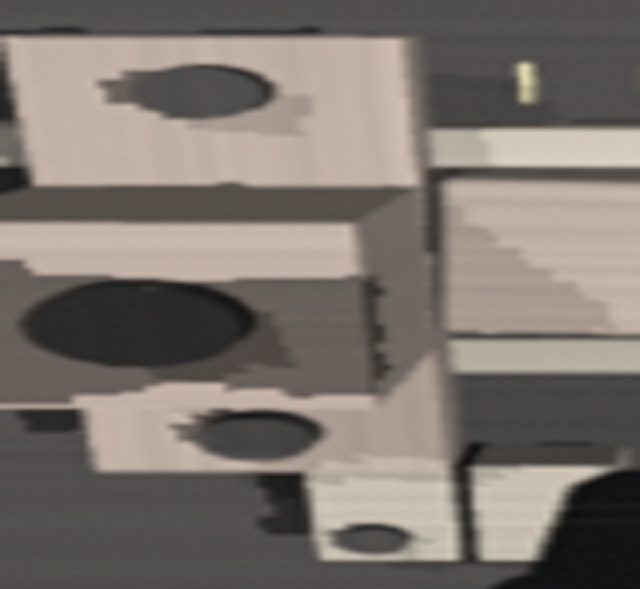

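View pics/w16.png

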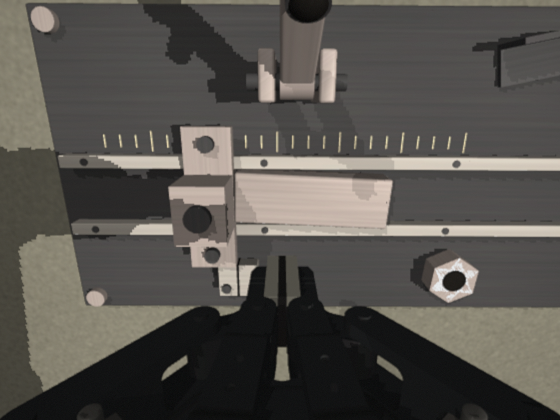

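Run:
```python
from h import *
np.set_printoptions(precision=1,suppress=True)
c=np.load("w16.npz")
for n,p,z in [("bracketTopL",(268,52),74),("bracketTopR",(328,52),74),("brL2",(267,102),74),("brR2",(327,102),74),("knob",(308,4),164)]:
    print(n,J(at_z(c,p,z)))
c=bot.capture("scene")
for t in ["holddown_knob","holddown_hinge"]:
    for r in bot.place_of(c,t)[:2]: print(t,round(r["p"],2),np.array(r["point"]),J(at_z(c,r["point"],164 if "knob" in t else 67)))
```

```text
bracketTopL [103.7  44.4]
bracketTopR [103.6   9.9]
brL2 [76.3 45.4]
brR2 [76.2  9.4]
knob [106.2  28.3]
holddown_knob 0.68 [258.4 238.8] [156.5  35.9]
holddown_knob 0.67 [197.  168.3] [  98.6 -295.3]
holddown_hinge 0.56 [276.4 248.3] [81.6 15.7]
```

```bash
python3 -m pendant '[0,0.2,-0.8,0,0,0,0, 0,0,-0.8,0,0,0,0, 0,0,-0.8,0,0,0,0, 0.95,0,0,0,0,0,0, 0.95,0,0,0,0,0,0, 0.95,0,0,0,0,0,0, 0.95,0,0,0,0,0,0, 0.95,0,0,0,0,0,0]'
python3 -m pendant '[0,0,0,0,0,0,0, 0,0,0,0,0,0,0]'
python3 look.py w17
```

```text
time_s: 25.37
eef_pos: [697.8, 53.6, 237.5]
eef_rot: [3.141, 0.0, -0.104]
contact_force: [0.4, 1.4, 0.6]
gripper_width: 0.1
time_s: 25.53
eef_pos: [697.3, 53.5, 235.8]
eef_rot: [3.141, 0.002, -0.105]
contact_force: [0.4, 0.1, -0.2]
gripper_width: -0.0
[696.1  54.1 236.4] [ 3.1  0.  -0.1] [190.   29.9] [ 0.2 -0.4  0.1]
```

View pics/w17.png

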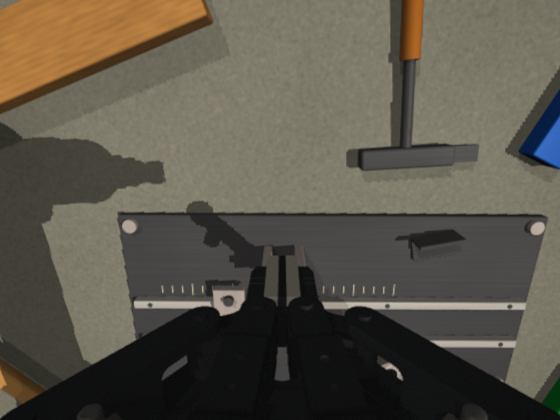

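```bash
python3 -m pendant '[0,0.05,0.9,0,0,0,0, 0,0,0.9,0,0,0,0, 0,0,0,0,0,0,0, 0,0,0,0,0,0,0]'
python3 st.py
python3 - <<'E'
from h import *
c=bot.capture("scene");cv2.imwrite("pics/s18.png",cv2.resize(c["image"][130:310,180:400],None,fx=3.3,fy=3.3,interpolation=cv2.INTER_CUBIC))
E
```

```text
time_s: 25.92
eef_pos: [693.7, 52.6, 164.6]
eef_rot: [3.141, 0.005, -0.103]
contact_force: [0.5, 0.7, -0.5]
gripper_width: -0.1
[187.8   28.07] [ 0.46  0.68 -0.46] [0.38 0.73]
```

View pics/s18.png

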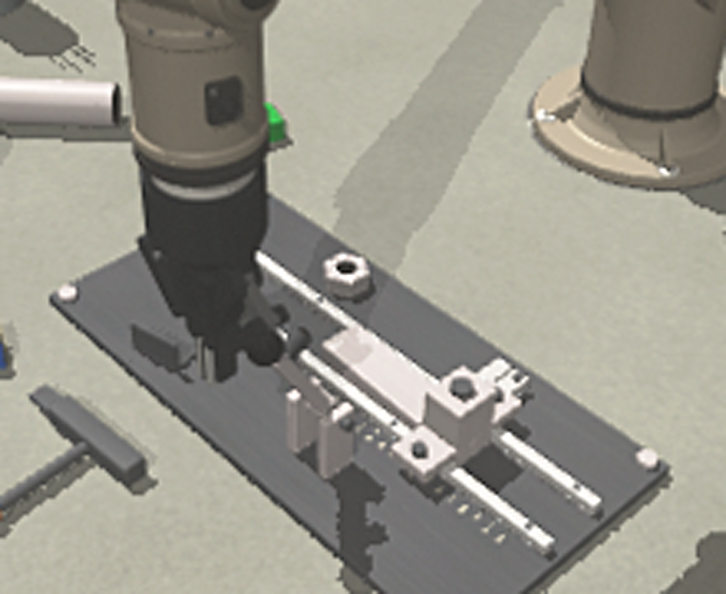

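```bash
python3 -m pendant '[-0.35,0,0,0,0,0,0, -0.35,0,0,0,0,0,0, -0.3,0,0,0,0,0,0, -0.3,0,0,0,0,0,0, -0.3,0,0,0,0,0,0, -0.3,0,0,0,0,0,0, 0,0,0,0,0,0,0]'
python3 st.py
python3 - <<'E'
from h import *
c=bot.capture("scene");cv2.imwrite("pics/s19.png",cv2.resize(c["image"][130:310,180:400],None,fx=3.3,fy=3.3,interpolation=cv2.INTER_CUBIC))
E
```

```text
time_s: 26.55
eef_pos: [633.4, 60.5, 181.4]
eef_rot: [-3.135, -0.034, -0.106]
contact_force: [3.6, -0.8, 8.3]
gripper_width: -0.2
[127.03  29.65] [ 3.58 -0.76  8.31] [ 3.64 -0.38]
```

View pics/s19.png

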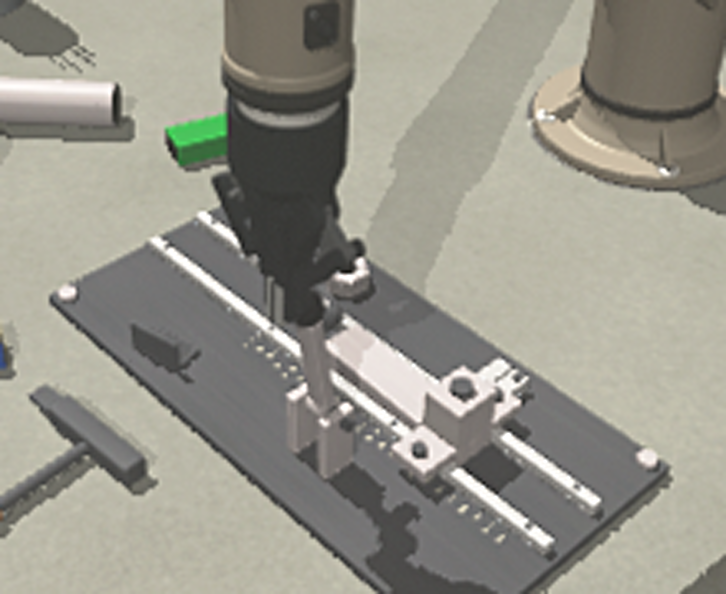

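```bash
python3 -m pendant '[0.5,0,0,0,0,0,0, 0.5,0,0,0,0,0,0, 0.5,0,0,0,0,0,0, 0.35,0,0,0,0,0,0, 0,0,0,0,0,0,0, 0,0,0,0,0,0,0]'
python3 st.py
python3 - <<'E'
from h import *
print(bot.get_state()["eef_pos"])
c=bot.capture("scene");cv2.imwrite("pics/s20.png",cv2.resize(c["image"][130:310,180:400],None,fx=3.3,fy=3.3,interpolation=cv2.INTER_CUBIC))
E
```

```text
time_s: 27.1
eef_pos: [695.3, 53.1, 168.3]
eef_rot: [-3.141, -0.004, -0.104]
contact_force: [-0.4, 0.5, 0.0]
gripper_width: -0.1
[189.33  28.8 ] [-0.39  0.45  0.03] [-0.43  0.41]
[695.29140306  53.14667617 168.30900118]
```

View pics/s20.png

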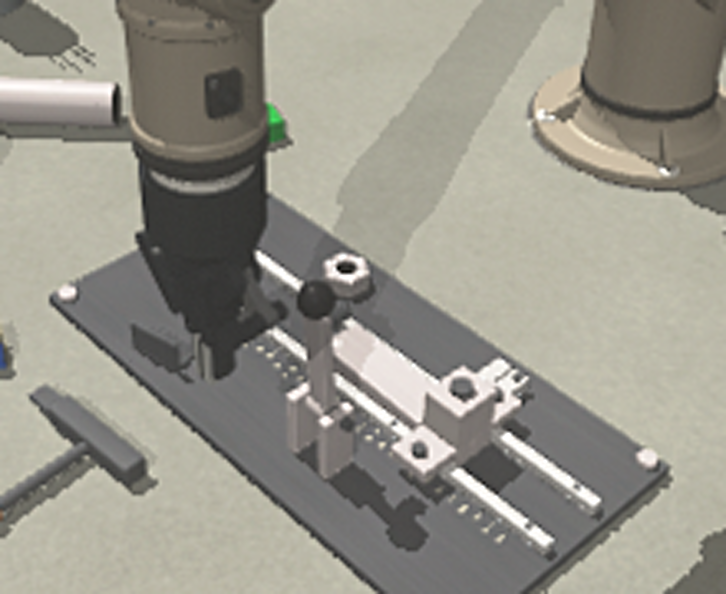

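```bash
python3 -m pendant '[0,0,0.6,0,0,0,0, -0.6,0,0,0,0,0,0, -0.6,0,0,0,0,0,0, -0.5,0,0,0,0,0,0, -0.3,0,0,0,0,0,0, -0.3,0,0,0,0,0,0, -0.3,0,0,0,0,0,0, -0.2,0,0,0,0,0,0]'
python3 st.py
python3 - <<'E'
from h import *
print(bot.get_state()["eef_pos"])
c=bot.capture("scene");cv2.imwrite("pics/s21.png",cv2.resize(c["image"][130:310,180:400],None,fx=3.3,fy=3.3,interpolation=cv2.INTER_CUBIC))
E
```

```text
time_s: 27.82
eef_pos: [581.5, 64.8, 143.0]
eef_rot: [-3.141, -0.002, -0.102]
contact_force: [0.2, 0.2, -0.9]
gripper_width: 0.0
[74.9  28.59] [ 0.19  0.15 -0.91] [0.17 0.17]
[581.46611352  64.84786945 142.99945499]
```

View pics/s21.png

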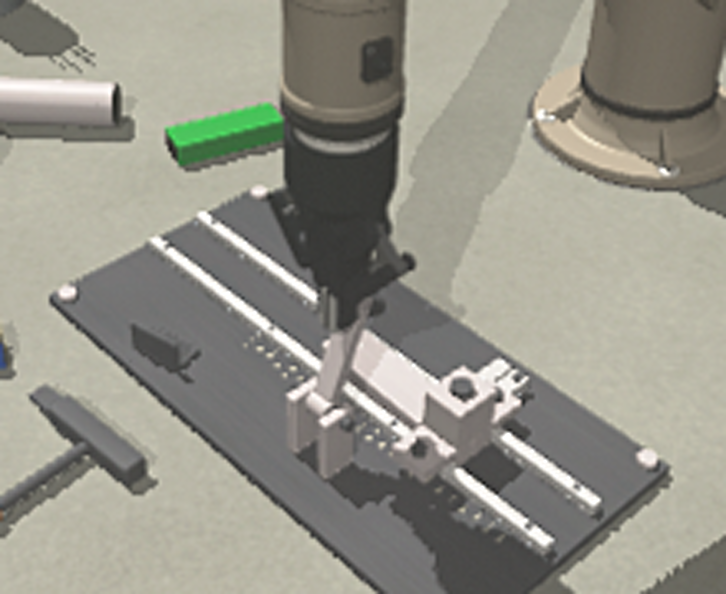

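Past upright and falling; retract the finger and check.

```bash
python3 -m pendant '[0.3,0,0,0,0,0,0, 0.5,0,-0.5,0,0,0,0, 0.3,0,-0.9,0,0,0,0, 0,0,-0.9,0,0,0,0, 0,0,-0.5,0,0,0,0, 0,0,0,0,0,0,0, 0,0,0,0,0,0,0]'
python3 st.py
python3 - <<'E'
from h import *
print(bot.get_state()["eef_pos"])
c=bot.capture("scene");cv2.imwrite("pics/s22.png",cv2.resize(c["image"][130:310,180:400],None,fx=3.3,fy=3.3,interpolation=cv2.INTER_CUBIC))
E
```

```text
time_s: 28.45
eef_pos: [627.1, 60.1, 255.6]
eef_rot: [-3.141, -0.003, -0.103]
contact_force: [-0.5, 0.3, 0.2]
gripper_width: -0.0
[120.74  28.62] [-0.45  0.26  0.25] [-0.48  0.22]
[627.05753039  60.10531439 255.59451261]
```

View pics/s22.png

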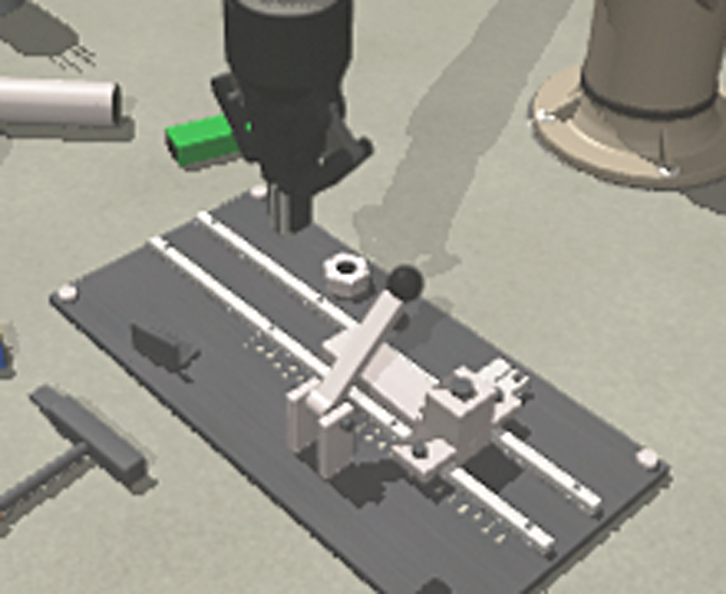

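```bash
python3 -m pendant '[0,0,0,0,0,0,0, 0,0,0,0,0,0,0, 0,0,0,0,0,0,0, 0,0,0,0,0,0,0, 0,0,0,0,0,0,0, 0,0,0,0,0,0,0, 0,0,0,0,0,0,0, 0,0,0,0,0,0,0]'
python3 - <<'E'
from h import *
c=bot.capture("scene");cv2.imwrite("pics/s23.png",cv2.resize(c["image"][130:310,180:400],None,fx=3.3,fy=3.3,interpolation=cv2.INTER_CUBIC))
E
```

```text
time_s: 29.17
eef_pos: [626.4, 59.9, 253.6]
eef_rot: [3.142, 0.0, -0.103]
contact_force: [0.4, -0.1, 0.7]
gripper_width: -0.0
```

View pics/s23.png

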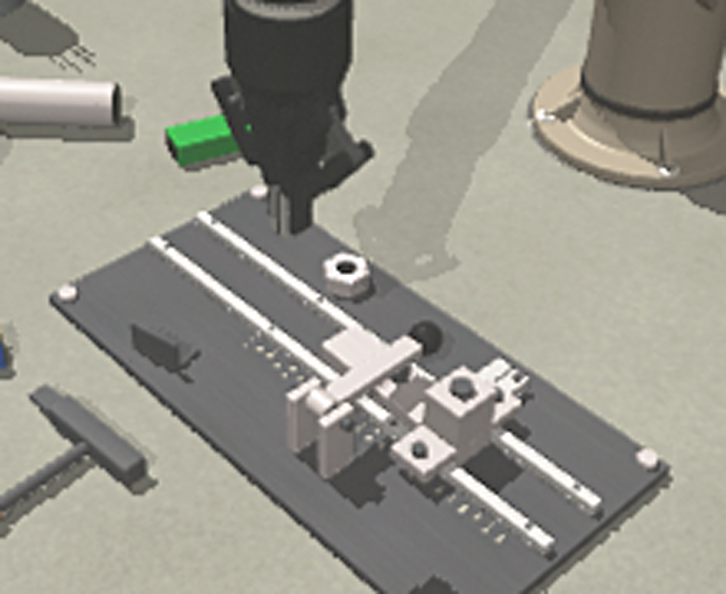

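```bash
python3 -m pendant '[-0.8,0,0,0,0,0,0, -0.8,0,0,0,0,0,0, -0.8,0,0,0,0,0,0, -0.6,0,0.8,0,0,0,0, 0,0,0.7,0,0,0,0, 0,0,0,0,0,0,0, 0,0,0,0,0,0,0, 0,0,0,0,0,0,0]'
python3 look.py w24
python3 - <<'E'
import cv2
a=cv2.imread("pics/w24.png")[100:290,170:290];cv2.imwrite("pics/w24c.png",cv2.resize(a,None,fx=6,fy=3.1,interpolation=cv2.INTER_CUBIC))
E
```

```text
time_s: 29.88
eef_pos: [508.7, 72.4, 195.1]
eef_rot: [-3.141, -0.002, -0.104]
contact_force: [-0.2, -0.6, 0.1]
gripper_width: -0.0
[509.   72.5 195.4] [-3.1 -0.  -0.1] [ 2.1 28.6] [ 0.8 -0.1  0.4]
```

View pics/w24.png

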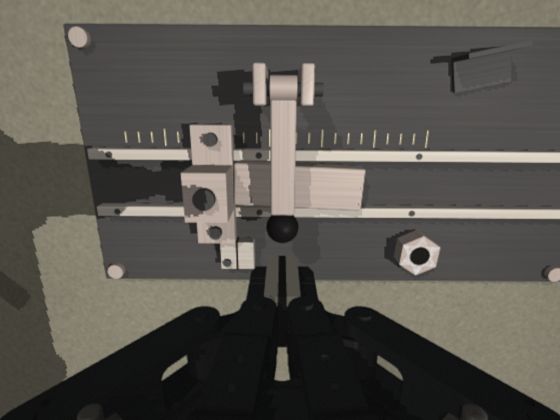

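View pics/w24c.png

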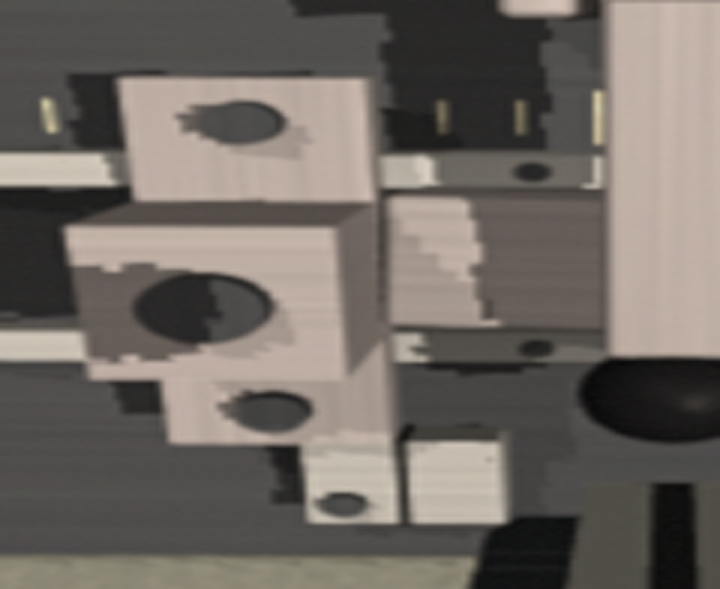

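Run:
```python
from h import *
np.set_printoptions(precision=1,suppress=True)
c=np.load("w24.npz")
f=lambda p:(170+p[0]/6,100+p[1]/3.1)
for n,p,z in [("line",(400,443),26),("line",(404,520),26),("wing",(384,350),36),("wing",(390,440),36),("far",(367,80),36),("far",(373,200),36),("tube",(386,200),37),("tube",(392,322),37)]:
    print(n,J(at_z(c,f(p),z)))
p=bot.capture("wrist")
```

```text
line [-57.6  74.5]
line [-85.5  75. ]
wing [-22.2  74.3]
wing [-52.2  74.6]
far [58.6 73.3]
far [24.3 74. ]
tube [24.4 71.8]
tube [-12.9  72.5]
```

Run:
```python
import cv2,numpy as np
i=cv2.imread("pics/w16.png")
cv2.imwrite("pics/w16d.png",cv2.resize(i[160:240,225:260],None,fx=14,fy=7,interpolation=cv2.INTER_CUBIC))
cv2.imwrite("pics/w16e.png",cv2.resize(i[160:240,370:405],None,fx=14,fy=7,interpolation=cv2.INTER_CUBIC))
g=i.mean(2).astype(int)
for r in (180,190,195,205,215): print(r,g[r,222:246],g[r,382:397])
```

```text
180 [ 79  80  79  79  79  81  90 102 105 107 110  74  63 121 157 168 169 169
 170 170 169 170 169 170] [152 150 140 151 155 154 152 150 148 138 100  73  70  76  80]
190 [182 181 137 107 103 104 103 104 104 104 104  72  63 106 143 151 151 149
 150 160 170 172 172 172] [199 200 200 200 201 202 203 203 187 122  73  69  73  77  78]
195 [181 180 154 117 103 103 103 103 102 103 101  71  62 107 146 155 155 155
 154 154 155 155 157 172] [195 196 196 196 196 198 198 185 132  82  68  76  78  79  79]
205 [100  95  90  84  66  92 102 104 103 103 103 103  81 113 151 159 158 158
 159 159 158 159 159 159] [191 190 190 190 191 190 178 114  70  66  69  75  78  78  78]
215 [ 96  96  96  77  61  92 102 102 102 102 104 106  91 116 151 158 158 157
 157 158 158 157 157 157] [187 187 187 189 179 129  81  68  72  73  71  76  79  80  79]
```

View pics/w16d.png

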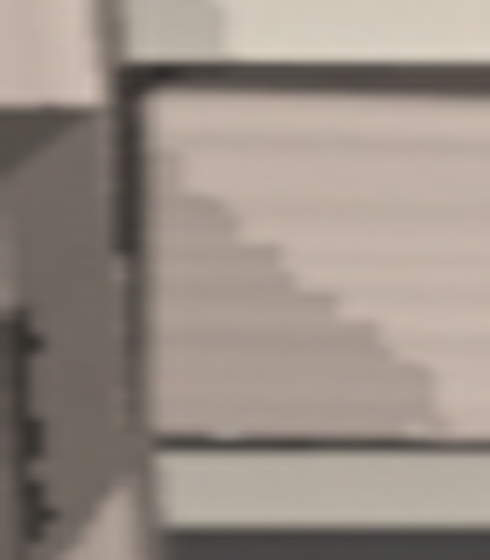

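View pics/w16e.png

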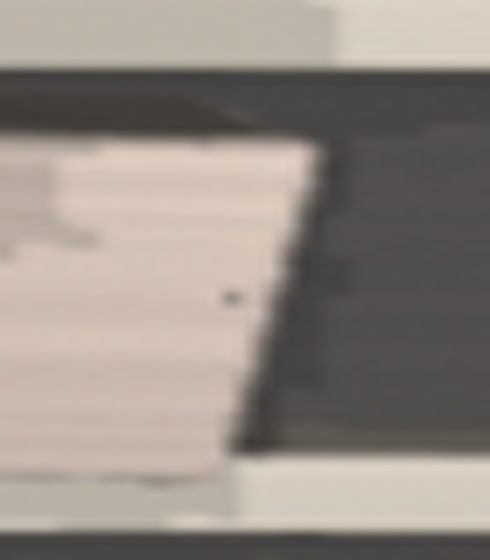

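Run:
```python
from h import *
np.set_printoptions(precision=2,suppress=True)
c=np.load("w16.npz")
for r,cf,cr in ((180,235.3,392),(190,235.3,391),(195,235.3,390),(205,235.3,388.9),(215,235.3,387.2)):
    A=J(at_z(c,(cf,r),37));B=J(at_z(c,(cr,r),37));print(A,B,A[1]-B[1])
```

```text
[20.05 71.64] [ 19.78 -46.76] 118.4024514704719
[12.25 71.99] [ 11.97 -46.77] 118.75538474187412
[ 8.3  72.16] [  8.02 -46.39] 118.55084812122367
[ 0.28 72.52] [ -0.01 -46.32] 118.83282359895762
[-7.89 72.88] [ -8.19 -45.77] 118.65114935661146
```

Run:
```python
from h import *
np.set_printoptions(precision=1,suppress=True)
c=bot.capture("wrist")
for p in [(284,120),(284,160),(283,195),(278,222)]: print(p,at_depth(c,p))
t=bot.capture("top")
for n in ["nut","angle_piece"]: print(n,[(r["p"],r["point"]) for r in bot.place_of(t,n)[:1]])
print(bot.get_state()["time_s"])
bot.close_job()
```

```text
(284, 120) [572.3  64.4  74.2]
(284, 160) [541.8  67.5  74.6]
(283, 195) [512.8  71.3  73. ]
(278, 222) [492.   77.7  79.2]
nut [(0.47, [298.9, 247.8])]
angle_piece [(0.51, [319.8, 187.0])]
30.1833
the job is handed in; nothing more can be done
```

I set up the jig in the order you asked and handed it in after about 30 s of robot time. No verdict is reported, so what follows rests on my own checks.

- **Stop:** I tapped it up to the index line in small pushes and looked again after each. In the last wrist picture its working face is level with the line to within about 0.3 mm.
- **Tube:** I pushed it up against the stop until the force rose to about 8 N, and the stop stayed on the line. It first sat slightly skewed, so I gave it a second gentle push off-centre to square it.
- **Hold-down:** my first push was too high and only brought it upright. A second, lower push tipped it over and it fell onto the tube. Its bar now measures level, with the top at z about 73–75 mm, as expected with the pad on the tube. I did not measure the pad force.
- **Bystanders:** the arm stayed clear of them. The network now puts the nut and angle piece within about 5 pixels of their first positions, roughly 10 mm. I did not measure the brush, pipe offcut or can again at the end.
- **Arm:** it ended clear of everything, about 100 mm above the hold-down.

**One disagreement:** the bare edge readings showed a gap of 1.5–2 mm between tube and stop. The tube's light top also measures about 1.4 mm short of its 120 mm length, so its dark ends probably account for part of that. Allowing for that and the firm contact felt while pushing, I put the real gap at under 1 mm; either reading is inside the 3 mm limit.

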